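Fill the jar capper's spring-loaded lid magazine

ROBOT

A 6-joint arm with a two-finger parallel gripper is mounted at the origin on the work surface. World frame = base frame: x ahead of the robot, y to its left, z up, the work surface at z = 0. Lengths are in m, angles in degrees, forces in N, time in s.
With the tool pointing down it reaches from about 0.375 to 0.925 m from the base axis. Payload 5.7 kg.
Tool frame: the origin (TCP) lies at the very end of the fingers, on their centre line; the grasp point (between the pads) lies behind it (ctrl.grasp_offset is the z of the grasp point in the tool frame, in m); z points along the fingers, y is the line along which they close (so a half turn about z gives the same grasp; the last joint's range is limited). The gripper opens to 85 mm and grips with 20 to 120 N. Pads are 22 mm wide; open, the fingers measure 114 mm over their backs; the gripper's body (76 mm by 85 mm) begins 54 mm behind the grasp point. The pads swing forward as they close: fully open they stand 13 mm farther back than shut.
Start: joints at [56.717, 20.558, 86.54, -0, 72.909, -6.595], TCP at [0.269, 0.536, 0.231] pointing down, gripper open.
Joint ranges: [-170.27, 170.27], [-57.76, 135], [12.27, 136.19], [-55.21, 235.2], [11.17, 155.16], [-170.74, 170.74]. Speed limits (degrees/s): [136.94, 136.94, 180, 180, 180, 180].

INTERFACE

Orientations are given as [roll, pitch, yaw] about the fixed x, y, z axes, in that order (R = Rz(yaw) Ry(pitch) Rx(roll)).
In Python, from plant import ctrl, cams, job gives the robot as it stands. The module is installed in compiled form; this text tells all that it offers.
- The arm moves only by the shell command python3 -m jog 'ROWS' [FORCE]. ROWS is JSON, a list of rows, each an object of numbers: "dx", "dy", "dz": the shift along the tool's x, y, z as a fraction of full scale; "rx", "ry", "rz": the turn, a rotation vector about the tool's x, y, z as a fraction of full scale; "claw": the closure, from -1 (fully open) to 1 (shut). A call has 1 to 5 rows; each row shifts and turns the commanded pose from where the row before left it, along the tool's axes as they then stand; what a row does not reach is not made up. Full scale, the value 1, is 0.2 m for a shift and 90 degrees for a turn. A row lasts 1/10 s, in which the tool goes at most 50 mm and 8.59 degrees, less where a joint would pass 70% of its speed; a pose out of reach is approached as far as the arm can. A call with a number of a shift or a turn outside -1 to 1 is refused whole. A call with a gripper value outside its range is refused whole. The fingers move at their own pace and stop on an object; FORCE is the grip in N (left out, the last holds). Time passes only in rows, so rows that do not move let the fingers close. It gives the time, the measured TCP pose, the force, the opening and the grip force at its end, in the units of the state.
- ctrl.sense(): the state, without advancing time (a new reading comes with each control period).
- cams.camera(name): name is "scene" or "top" or "wrist"; returns the picture (384x512x3 uint8, red, green, blue); there is no depth.
- cams.calibration(name): a dict with "fovy" (degrees; the focal length in pixels is half the picture's height over the tangent of half this angle, whatever the lens; pixels are square), "cx", "cy" (the principal point, pixels), "cam_to_world" (4x4, takes a point from camera to world coordinates). Camera axes: x right, y down, z forward; pixel columns grow to the right and rows downward; lengths in m; the calibration is good to about 2 mm. A picture is of the moment at which its call begins: read the wrist's pose just before it. calibration takes no time and is no camera call; for the wrist camera it gives the pose at the moment of the call.
- job.finish_job(): hands the job in; it is judged then, once.
The state is a dict: "time_s": time; "qpos": joint angles; "qvel": joint speeds; "tau": joint torques, N m; "tcp_pos": TCP position; "tcp_rot": TCP orientation; "contact_force": force on the tool from outside, world axes, zero at the start; "wrist_torque": the same for the moment, N m; "grip_width": finger opening in m; "gripper_force": force on a finger pad.
Only numpy, scipy, OpenCV 4.12 (cv2) and the standard library are available. Lean on these libraries where they do the work, as an engineer would, in place of code of your own. Each camera call takes 0.05 s, during which the arm holds its last target. There are 200 camera calls.

TASK

Load the jar capper's lid magazine: push the gold lid down past the sprung orange lips until it clicks in and stays, then load the white lid on top of it the same way, both lying flat, top side up. When the second one goes in the magazine is full, so push gently and stop as soon as the lid is in and you feel the buffer; do not squeeze the lids hard together. Leave the red lid, the two honey jars and the tape roll where they are.

Things in the scene. Friction and masses are not known exactly. Their poses are not given: they have to be found in the camera images.
- magazine: Lid magazine, fixed to the counter: blue base 126 x 84 x 12 mm (its x, y, z) with a cage of six upright steel rods, 6 mm thick, tops 108 mm above the counter, around a well 52.6 mm across for the 50 mm lids. Red blocks at its +x and -x sides (45 to 63 mm from the axis) carry the two orange lips. Origin: on the cage's axis at counter level; z up.
- mouth (a point): Middle of the magazine's open top, on its axis, level with the rod tops (108 mm above the counter). A lid fits in with 1.3 mm to spare all round, top side up.
- slot (a point): Middle of the open slot on the magazine's +y side, 30 mm from its axis, 100 mm above the counter; there is another on the -y side. Each is 33 mm wide between rods and open down to the base, so fingers holding a lid along the magazine's y axis sink in beside it and can open outward there.
- lips (a point): On the axis, 83 mm above the counter. The lips' underside is near here, but lips, follower and buffer are clamped together at an unreported height: 74 to 92 mm above the counter; feel for it. A lid set in the well rests on the lips' slopes, its underside about 7 mm above theirs. Pressed down at its middle it parts them at 3 to 11 N. Once its top is below them they snap in over it and it stays.
- well (a point): On the axis, 50 mm above the counter, inside the well: the white spring follower under the lids pushes up with 3 N, plus 0.06 N per mm. A lid let go before it is under the lips comes back up. Room for two lids: with the second, a buffer is met 2.5 mm after the lips snap in (with the first, 18 mm later still); force jumps to 12 N, then 5 N per mm: stop at about 15 N, never over 25 N between the lids.
- lid_gold_mid (a point): centre of the gold (brass-coloured) jar lid: a round, solid, rigid screw lid 50 mm across and 18 mm tall with 1 mm rounded rims, about 22 g, lying top side up on the counter; this point is on its axis, half-way up (9 mm above its underside). z is its axis, up.
- lid_white_mid (a point): centre of the white jar lid: a round, solid, rigid screw lid 50 mm across and 18 mm tall with 1 mm rounded rims, about 22 g, lying top side up on the counter; this point is on its axis, half-way up (9 mm above its underside). z is its axis, up.
- lid_red_mid (a point): centre of the red jar lid: a round, solid, rigid screw lid 50 mm across and 18 mm tall with 1 mm rounded rims, about 22 g, lying top side up on the counter; this point is on its axis, half-way up (9 mm above its underside). z is its axis, up. Not needed: leave it.
- jar_a_mid (a point): centre of a closed amber honey jar, 64 mm across, 100 mm tall, upright on the counter. Leave it.
- jar_b_mid (a point): centre of a second, identical honey jar. Leave it.
- tape_mid (a point): centre of a yellow roll of packing tape lying flat, 96 mm across, 45 mm tall. Leave it.

How it is judged:
By the outcome, as a careful person would: the job done as asked, in the order asked, and still so for the second after the job is handed in, with the robot touching nothing.
It also fails if it takes over 72 s, if anything falls off the work surface, if the arm or the gripper's body presses on something with over 40 N, if the wrist force passes 120 N, or if a joint passes its speed limit or range.

## Working session

There is one attempt and no reset: what is moved stays moved. The work goes in short steps, Python scripts to look and compute and a shell command to move; the robot and the scene stay as the last step left them, time stands still between calls to the robot, and variables do not carry over. Pictures are saved under pics/ and viewed, at most 10 in all, crops included, and the job is handed in when it is done.

```bash
mkdir -p pics; python3 - <<'E'
from plant import ctrl,cams
import cv2,numpy as np
s=ctrl.sense();print(s['time_s'],s['tcp_pos'],s['tcp_rot'],s['contact_force'],s['grip_width'],ctrl.grasp_offset)
for n in('top','scene'):
    im=cams.camera(n);c=cams.calibration(n);print(n,c['fovy'],c['cx'],c['cy'],np.round(c['cam_to_world'],4).tolist())
    cv2.imwrite(f'pics/{n}0.png',im[:,:,::-1])
E
```

```text
0.0 [0.26910647 0.53549673 0.23043493] [-1.79893709e+02 -1.18173652e-02  1.53311777e+02] [-0.23451077 -0.18297925 -0.32653532] 0.08536990740984472 -0.0187
top 50.74403702104456 255.9234942284995 189.8209455394522 [[0.0182, -0.9984, 0.0528, 0.5329], [-0.9998, -0.0187, -0.0089, 0.0312], [0.0099, -0.0527, -0.9986, 1.231], [0.0, 0.0, 0.0, 1.0]]
scene 51.931312889988746 262.1429111721372 190.46253865457592 [[0.3119, 0.6923, -0.6507, 1.2509], [0.9501, -0.2301, 0.2106, -0.1897], [-0.004, -0.684, -0.7295, 0.7895], [0.0, 0.0, 0.0, 1.0]]
```

View pics/top0.png

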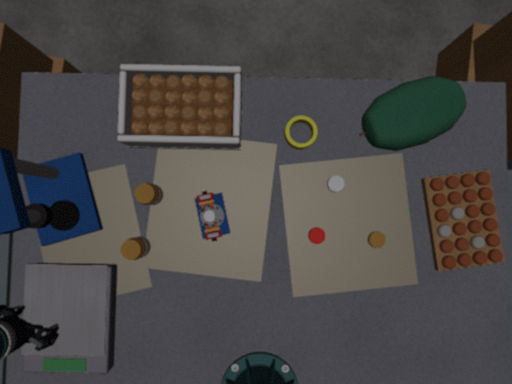

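View pics/scene0.png

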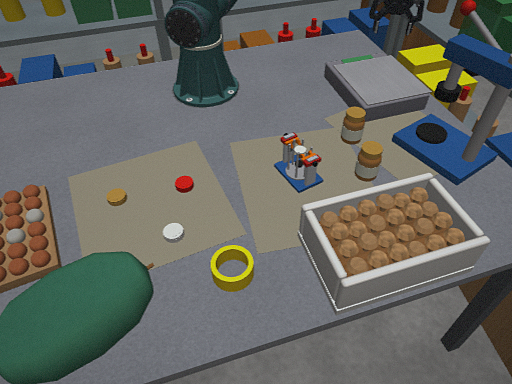

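The top view shows the magazine at about (212,216), the gold lid at (376,240), white at (336,184) and red at (317,236). The jars are at (147,194) and (134,249), and the tape at (301,132). The magazine's x axis runs roughly up the image, along world x.

```bash
cat > h.py <<'E'
import cv2,numpy as np
def ray(c,u,v):
    f=192/np.tan(np.radians(c['fovy']/2));T=np.array(c['cam_to_world'])
    d=T[:3,:3]@np.array([(u-c['cx'])/f,(v-c['cy'])/f,1]);return T[:3,3],d
def onz(c,u,v,z):
    o,d=ray(c,u,v);return o+d*(z-o[2])/d[2]
def px(c,p):
    f=192/np.tan(np.radians(c['fovy']/2));T=np.array(c['cam_to_world'])
    q=T[:3,:3].T@(np.array(p)-T[:3,3]);return q[0]/q[2]*f+c['cx'],q[1]/q[2]*f+c['cy']
def blobs(im,lo,hi,amin=30):
    m=cv2.inRange(cv2.cvtColor(im,cv2.COLOR_RGB2HSV),lo,hi)
    n,l,st,ce=cv2.connectedComponentsWithStats(m)
    return [(st[i].tolist(),ce[i].round(1).tolist()) for i in range(1,n) if st[i][4]>=amin],m,l
E
python3 - <<'E'
from plant import cams
from h import *
im=cv2.imread('pics/top0.png')[:,:,::-1].copy();c=cams.calibration('top')
x0,y0=180,170
for nm,lo,hi,z in(('gold',(12,120,90),(25,255,255),.018),('red',(0,180,120),(5,255,255),.018),('white',(0,0,140),(180,60,255),.018),('blue',(105,120,40),(125,255,255),.012)):
    for st,ce in blobs(im,lo,hi,25)[0]:
        if 180<ce[0]<400 and 170<ce[1]<260: print(nm,st,ce,onz(c,*ce,z).round(4))
cv2.imwrite('pics/a.png',cv2.resize(im[180:250,180:245,::-1],None,fx=8,fy=8,interpolation=cv2.INTER_CUBIC))
E
```

```text
gold [199, 200, 15, 6, 47] [206.1, 202.0] [0.5578 0.1687 0.018 ]
gold [205, 227, 14, 6, 45] [211.8, 229.3] [0.4768 0.1498 0.018 ]
gold [370, 232, 15, 16, 195] [377.0, 239.4] [ 0.4554 -0.3443  0.018 ]
red [310, 228, 14, 15, 172] [316.5, 235.3] [ 0.4645 -0.1631  0.018 ]
white [329, 177, 14, 13, 82] [335.7, 182.9] [ 0.6224 -0.2193  0.018 ]
white [205, 211, 8, 10, 40] [208.9, 215.5] [0.5177 0.1594 0.018 ]
blue [214, 194, 15, 40, 195] [221.7, 213.6] [0.524  0.1218 0.012 ]
```

View pics/a.png

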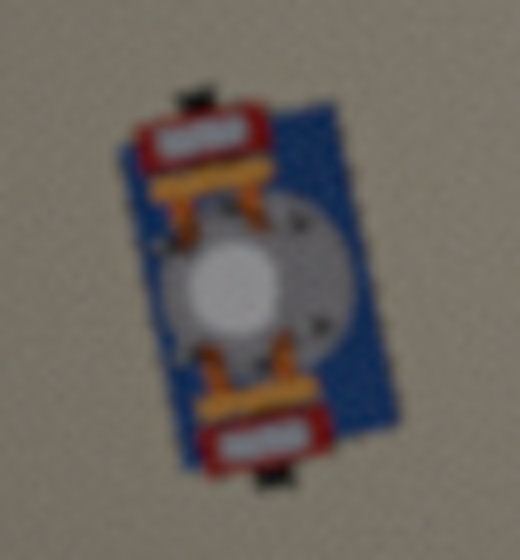

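Enlarged, the blue base's corners sit at crop pixels (125,148), (335,103), (398,425) and (190,468). The lips are at its top and bottom, so the long axis leans about 12°. I'll compute its pose and the first moves.

```bash
cat >> h.py <<'E'
from scipy.spatial.transform import Rotation as Ro
def go(s,p,yaw=None):
    "shift in tool axes (fractions of 0.2 m) to world TCP p; turn about tool z in deg"
    R=Ro.from_euler('xyz',s['tcp_rot'],degrees=True).as_matrix()
    d=R.T@(np.array(p)-s['tcp_pos'])/.2
    print('frac dxyz',d.round(4),'5 rows each',(d/5).round(4))
    if yaw is not None:
        Q=Ro.from_euler('xyz',[180,0,yaw],degrees=True).as_matrix()
        print('rot frac',(Ro.from_matrix(R.T@Q).as_rotvec(degrees=True)/90).round(4))
E
python3 - <<'E'
from plant import cams,ctrl
from h import *
c=cams.calibration('top')
P=np.array([onz(c,180+u/8,180+v/8,.012)[:2] for u,v in((125,148),(335,103),(398,425),(190,468))])
print(P.round(4),P.mean(0));
for a,b in((3,0),(2,1),(0,1),(3,2)):
    d=P[b]-P[a];print(np.hypot(*d),np.degrees(np.arctan2(d[1],d[0])))
go(ctrl.sense(),[*P.mean(0),.231],-168)
E
```

```text
[[0.5679 0.2011]
 [0.5863 0.1227]
 [0.466  0.0964]
 [0.4487 0.1738]] [0.51722624 0.14847662]
0.12234945580169981 12.934715653396996
0.12310091883320459 12.33644755177039
0.08061476280361186 -76.80841305720148
0.07932951339739334 -77.34215099989125
frac dxyz [-1.9775e+00 -1.1721e+00 -7.0000e-04] 5 rows each [-3.955e-01 -2.344e-01 -1.000e-04]
rot frac [-0.001  -0.0005 -0.4298]
```

```bash
python3 -m jog '[{"dx":-0.198,"dy":-0.117},{"dx":-0.198,"dy":-0.117},{"dx":-0.198,"dy":-0.117},{"dx":-0.198,"dy":-0.117},{"dx":-0.198,"dy":-0.117}]' >/dev/null
python3 -m jog '[{"dx":-0.198,"dy":-0.117},{"dx":-0.198,"dy":-0.117},{"dx":-0.198,"dy":-0.117},{"dx":-0.198,"dy":-0.117},{"dx":-0.198,"dy":-0.117}]' >/dev/null
python3 -m jog '[{"rz":-0.088},{"rz":-0.088},{"rz":-0.088},{"rz":-0.088},{"rz":-0.087}]'
python3 -m jog '[{"dz":0}]'
python3 - <<'E'
from plant import cams,ctrl
from h import *
s=ctrl.sense();print(s['qpos'].round(1));c=cams.calibration('wrist');im=cams.camera('wrist');cv2.imwrite('pics/w1.png',im[:,:,::-1])
print(c['fovy'],np.round(c['cam_to_world'],4).tolist())
go(s,[.517,.1485,.231],-167.2)
E
```

```text
[56.7 20.6 86.6 -0.  72.9 -6.6]
63.66876366054363 [[0.4478, 0.8475, 0.285, 0.1954], [0.8941, -0.4237, -0.145, 0.5719], [-0.0022, 0.3197, -0.9475, 0.3733], [0.0, 0.0, 0.0, 1.0]]
frac dxyz [-1.9764e+00 -1.1725e+00 -7.0000e-04] 5 rows each [-3.953e-01 -2.345e-01 -1.000e-04]
rot frac [-0.001  -0.0005 -0.4387]validation failed for argument at $[0]...
validation failed for argument at $[0]...
validation failed for argument at $[0]...
validation failed for argument at $[0]...
```

View pics/w1.png

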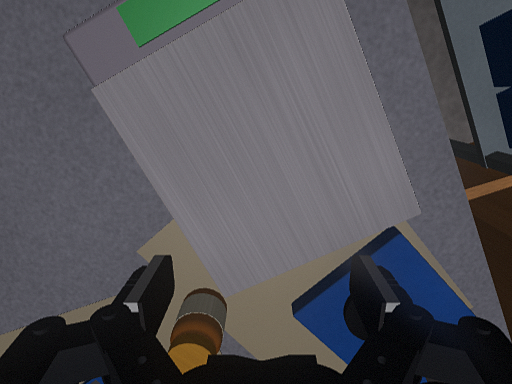

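The rows were refused and the arm hasn't moved, so this picture is from the start pose, with the fingers at the bottom and the jar at about (200,320). The rows probably need every key.

```bash
python3 -m jog '[{"dx":-0.198,"dy":-0.117,"dz":0,"rx":0,"ry":0,"rz":0,"claw":-1},{"dx":-0.198,"dy":-0.117,"dz":0,"rx":0,"ry":0,"rz":0,"claw":-1},{"dx":-0.198,"dy":-0.117,"dz":0,"rx":0,"ry":0,"rz":0,"claw":-1},{"dx":-0.198,"dy":-0.117,"dz":0,"rx":0,"ry":0,"rz":0,"claw":-1},{"dx":-0.198,"dy":-0.117,"dz":0,"rx":0,"ry":0,"rz":0,"claw":-1}]'
```

```text
time_s: 0.65
tcp_pos: [0.3943, 0.341, 0.2311]
tcp_rot: [-180.0, -0.0, 153.3]
contact_force: [1.5, 0.3, -1.0]
grip_width: 0.0854
gripper_force: 0.0
```

```bash
python3 -m jog '[{"dx":-0.198,"dy":-0.117,"dz":0,"rx":0,"ry":0,"rz":0,"claw":-1},{"dx":-0.198,"dy":-0.117,"dz":0,"rx":0,"ry":0,"rz":0,"claw":-1},{"dx":-0.198,"dy":-0.117,"dz":0,"rx":0,"ry":0,"rz":0,"claw":-1},{"dx":-0.198,"dy":-0.117,"dz":0,"rx":0,"ry":0,"rz":0,"claw":-1},{"dx":-0.198,"dy":-0.117,"dz":0,"rx":0,"ry":0,"rz":0,"claw":-1}]' >/dev/null
python3 -m jog '[{"dx":0,"dy":0,"dz":0,"rx":0,"ry":0,"rz":-0.088,"claw":-1},{"dx":0,"dy":0,"dz":0,"rx":0,"ry":0,"rz":-0.088,"claw":-1},{"dx":0,"dy":0,"dz":0,"rx":0,"ry":0,"rz":-0.088,"claw":-1},{"dx":0,"dy":0,"dz":0,"rx":0,"ry":0,"rz":-0.088,"claw":-1},{"dx":0,"dy":0,"dz":0,"rx":0,"ry":0,"rz":-0.087,"claw":-1}]'
python3 -m jog '[{"dx":0,"dy":0,"dz":0,"rx":0,"ry":0,"rz":0,"claw":-1}]'
python3 - <<'E'
from plant import cams,ctrl
from h import *
s=ctrl.sense();print(s['qpos'].round(1));c=cams.calibration('wrist');im=cams.camera('wrist');cv2.imwrite('pics/w2.png',im[:,:,::-1])
print(np.round(c['cam_to_world'],4).tolist())
R=Ro.from_euler('xyz',s['tcp_rot'],degrees=True).as_matrix();T=np.array(c['cam_to_world'])
print('cam in tool',(R.T@(T[:3,3]-s['tcp_pos'])).round(4),(R.T@T[:3,:3]).round(4).tolist())
for q in((.517,.1485,.108),(.4554,-.3443,.018)):print(px(c,q))
E
```

```text
time_s: 1.65
tcp_pos: [0.5179, 0.1489, 0.231]
tcp_rot: [-180.0, -0.0, -166.9]
contact_force: [1.6, -0.5, 0.2]
grip_width: 0.0856
gripper_force: 0.0
time_s: 1.75
tcp_pos: [0.518, 0.149, 0.231]
tcp_rot: [-180.0, -0.0, -167.1]
contact_force: [-0.9, 0.5, -0.5]
grip_width: 0.0856
gripper_force: 0.0
[  8.7  15.6  94.1  -0.   70.4 -94.2]
[[-0.2244, 0.9236, 0.3109, 0.4375], [0.9745, 0.2128, 0.0711, 0.1298], [-0.0005, 0.319, -0.9478, 0.3738], [0.0, 0.0, 0.0, 1.0]]
cam in tool [ 0.0828 -0.0008 -0.1427] [[0.0014, -0.9476, -0.3196], [1.0, 0.0015, 0.0], [0.0004, -0.3196, 0.9476]]
(np.float64(261.9555218427894), np.float64(186.6063931636774))
(np.float64(-204.71811126338724), np.float64(-3.138779713450134))
```

View pics/w2.png

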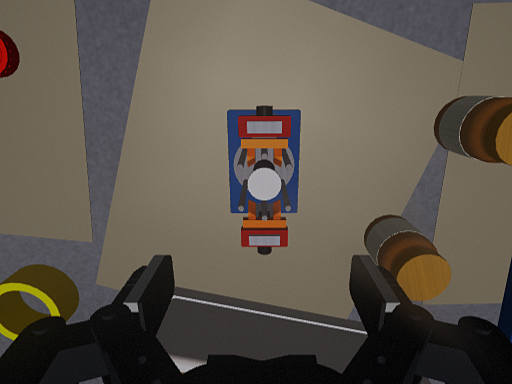

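The wrist picture shows the magazine square to the tool. The base spans about u 228–300 and v 110–212, the follower is at (264,184), and the well axis was expected near u=262. Next I'll measure it numerically.

```bash
python3 - <<'E'
from plant import cams,ctrl
from h import *
s=ctrl.sense();c=cams.calibration('wrist');im=cv2.imread('pics/w2.png')[:,:,::-1].copy()
hsv=cv2.cvtColor(im,cv2.COLOR_RGB2HSV)
m=cv2.inRange(hsv,(105,150,40),(125,255,255));m[:90]=0;m[260:]=0;m[:,:200]=0;m[:,330:]=0
v,u=np.nonzero(m);pts=np.array([onz(c,a,b,.012)[:2] for a,b in zip(u,v)])
y=np.radians(12.8);A=np.array([[np.cos(y),np.sin(y)],[-np.sin(y),np.cos(y)]])
(ce,sz,an)=cv2.minAreaRect((pts*1000).astype(np.float32));print(ce,sz,an)
for n,lo,hi in(('red',(0,150,80),(6,255,255)),('orange',(8,170,120),(20,255,255)),('white',(0,0,150),(180,40,255))):
    for st,q in blobs(im,lo,hi,30)[0]:
        if 220<q[0]<310 and 90<q[1]<260: print(n,st,q)
cv2.imwrite('pics/b.png',cv2.resize(im[95:260,215:315,::-1],None,fx=5,fy=3.6,interpolation=cv2.INTER_CUBIC))
E
```

```text
(517.6229248046875, 150.62704467773438) (123.96929168701172, 82.68327331542969) 12.896156311035156
red [238, 116, 53, 21, 635] [263.7, 125.1]
red [241, 230, 47, 17, 424] [264.1, 236.7]
orange [241, 139, 47, 23, 610] [264.0, 146.2]
orange [243, 211, 43, 17, 442] [264.0, 221.7]
white [248, 168, 33, 32, 842] [263.9, 183.6]
```

View pics/b.png

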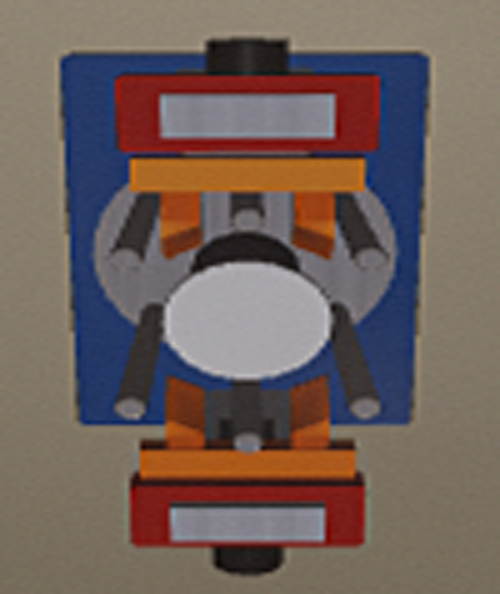

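The crop shows all six rod tops at (125,255), (370,255), (128,407), (367,407), (248,220) and (248,443). Projected onto z=0.108 they give the mouth directly.

```bash
python3 - <<'E'
from plant import cams,ctrl
from h import *
s=ctrl.sense();c=cams.calibration('wrist')
P=np.array([onz(c,215+u/5,95+v/3.6,.108)[:2] for u,v in((125,255),(370,255),(128,407),(367,407),(248,220),(248,443))])
print(P.round(4).tolist(),P.mean(0),P[4:].mean(0),P[:4].mean(0),np.hypot(*(P[0]-P[2])),np.hypot(*(P[0]-P[1])),np.hypot(*(P[4]-P[5])))
d=P[4]-P[5];print(np.degrees(np.arctan2(d[1],d[0])))
print(s['tcp_pos']);go(s,[.4554,-.3443,.15])
E
```

```text
[[0.5027, 0.1255], [0.4932, 0.1675], [0.5415, 0.1339], [0.5318, 0.1768], [0.4895, 0.1447], [0.5464, 0.1577]] [0.51750785 0.15102284] [0.51791919 0.15117935] [0.51730218 0.15094459] 0.039751459016336026 0.04308833907935171 0.058367989608608555
-167.07798491656132
[0.51794779 0.14905794 0.23104823]
frac dxyz [ 0.8452 -2.3384  0.4059] 5 rows each [ 0.169  -0.4677  0.0812]
```

```bash
python3 -m jog '[{"dx":0.07,"dy":-0.195,"dz":0,"rx":0,"ry":0,"rz":0,"claw":-1},{"dx":0.07,"dy":-0.195,"dz":0,"rx":0,"ry":0,"rz":0,"claw":-1},{"dx":0.07,"dy":-0.195,"dz":0,"rx":0,"ry":0,"rz":0,"claw":-1},{"dx":0.07,"dy":-0.195,"dz":0,"rx":0,"ry":0,"rz":0,"claw":-1},{"dx":0.07,"dy":-0.195,"dz":0,"rx":0,"ry":0,"rz":0,"claw":-1}]' >/dev/null
python3 -m jog '[{"dx":0.07,"dy":-0.195,"dz":0,"rx":0,"ry":0,"rz":0,"claw":-1},{"dx":0.07,"dy":-0.195,"dz":0,"rx":0,"ry":0,"rz":0,"claw":-1},{"dx":0.07,"dy":-0.195,"dz":0.05,"rx":0,"ry":0,"rz":0,"claw":-1},{"dx":0.07,"dy":-0.195,"dz":0.1,"rx":0,"ry":0,"rz":0,"claw":-1},{"dx":0.07,"dy":-0.195,"dz":0.1,"rx":0,"ry":0,"rz":0,"claw":-1}]' >/dev/null
python3 -m jog '[{"dx":0.07,"dy":-0.195,"dz":0.1,"rx":0,"ry":0,"rz":0,"claw":-1},{"dx":0.07,"dy":-0.195,"dz":0.05,"rx":0,"ry":0,"rz":0,"claw":-1},{"dx":0,"dy":0,"dz":0,"rx":0,"ry":0,"rz":0,"claw":-1},{"dx":0,"dy":0,"dz":0,"rx":0,"ry":0,"rz":0,"claw":-1}]'
python3 - <<'E'
from plant import cams,ctrl
from h import *
s=ctrl.sense();print(s['qpos'].round(1));c=cams.calibration('wrist');im=cams.camera('wrist');cv2.imwrite('pics/w3.png',im[:,:,::-1])
print(px(c,(.4554,-.3443,.018)))
for st,q in blobs(im,(12,120,60),(28,255,255),200)[0]:
    print(st,q,onz(c,*q,.018).round(4))
go(s,[.4554,-.3443,.03],-167.1)
E
```

```text
time_s: 3.2
tcp_pos: [0.4577, -0.345, 0.1508]
tcp_rot: [179.9, -0.0, -167.5]
contact_force: [0.3, 1.0, 0.1]
grip_width: 0.0851
gripper_force: 0.0
[ -43.9   23.2   95.1    0.    61.7 -146.5]
(np.float64(263.3620004175896), np.float64(182.3913336324634))
[0, 25, 97, 298, 8862] [53.7, 163.9] [ 0.48   -0.5341  0.018 ]
[236, 153, 54, 54, 2198] [262.7, 180.5] [ 0.4538 -0.3453  0.018 ]
[12, 276, 38, 29, 305] [30.9, 289.4] [ 0.6224 -0.5561  0.018 ]
frac dxyz [0.0102 0.0049 0.6038] 5 rows each [0.002  0.001  0.1208]
rot frac [ 0.0008 -0.0004 -0.0039]
```

View pics/w3.png

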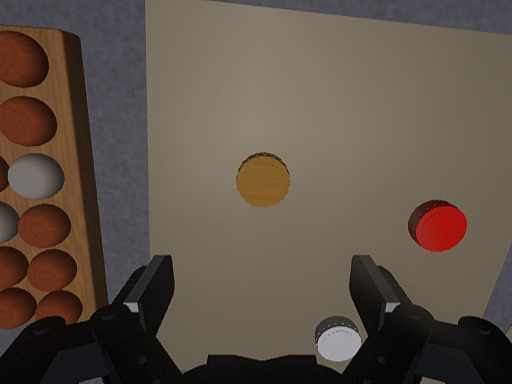

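The gold lid's top is centred at (263,181). On the z=0.018 plane that is (0.4545,−0.345), within 2 mm of the top camera's estimate. I'll descend around it and close.

```bash
python3 -m jog '[{"dx":0.015,"dy":0.0035,"dz":0.2,"rx":0,"ry":0,"rz":0,"claw":-1},{"dx":0,"dy":0,"dz":0.2,"rx":0,"ry":0,"rz":0,"claw":-1},{"dx":0,"dy":0,"dz":0.2,"rx":0,"ry":0,"rz":0,"claw":-1},{"dx":0,"dy":0,"dz":0.1,"rx":0,"ry":0,"rz":0,"claw":-1},{"dx":0,"dy":0,"dz":0.04,"rx":0,"ry":0,"rz":0,"claw":-1}]'
python3 -m jog '[{"dx":0,"dy":0,"dz":0,"rx":0,"ry":0,"rz":0,"claw":1},{"dx":0,"dy":0,"dz":0,"rx":0,"ry":0,"rz":0,"claw":1},{"dx":0,"dy":0,"dz":0,"rx":0,"ry":0,"rz":0,"claw":1},{"dx":0,"dy":0,"dz":0,"rx":0,"ry":0,"rz":0,"claw":1},{"dx":0,"dy":0,"dz":0,"rx":0,"ry":0,"rz":0,"claw":1}]' 40
python3 -m jog '[{"dx":0,"dy":0,"dz":0,"rx":0,"ry":0,"rz":0,"claw":1},{"dx":0,"dy":0,"dz":0,"rx":0,"ry":0,"rz":0,"claw":1},{"dx":0,"dy":0,"dz":0,"rx":0,"ry":0,"rz":0,"claw":1},{"dx":0,"dy":0,"dz":0,"rx":0,"ry":0,"rz":0,"claw":1}]' 40
python3 - <<'E'
from plant import cams,ctrl
from h import *
s=ctrl.sense();im=cams.camera('wrist');cv2.imwrite('pics/w4.png',im[:,:,::-1])
E
```

```text
time_s: 3.75
tcp_pos: [0.4544, -0.3418, 0.0018]
tcp_rot: [179.8, -0.1, -167.2]
contact_force: [0.4, -0.2, -0.5]
grip_width: 0.0857
gripper_force: 0.0
time_s: 4.25
tcp_pos: [0.4563, -0.345, 0.0053]
tcp_rot: [-179.9, 0.1, -167.2]
contact_force: [-0.9, 2.2, 6.0]
grip_width: 0.048
gripper_force: 40.7
time_s: 4.65
tcp_pos: [0.4564, -0.3451, 0.0054]
tcp_rot: [-179.9, 0.1, -167.2]
contact_force: [0.0, 2.4, 6.9]
grip_width: 0.0483
gripper_force: 40.7
```

View pics/w4.png

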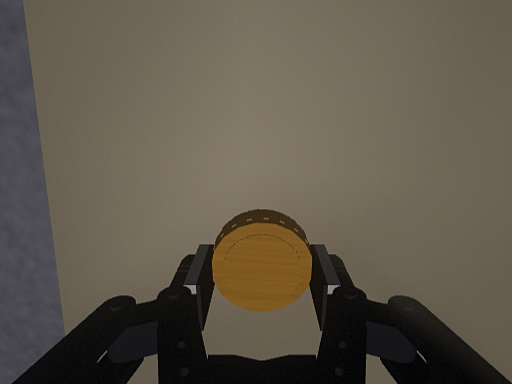

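The lid is held centred between the pads at (262,267), and the fingertips rest lightly on the counter at 7 N. I'll lift and measure the lid's place in the tool frame.

```bash
python3 -m jog '[{"dx":0,"dy":0,"dz":-0.05,"rx":0,"ry":0,"rz":0,"claw":1},{"dx":0,"dy":0,"dz":-0.2,"rx":0,"ry":0,"rz":0,"claw":1},{"dx":0,"dy":0,"dz":-0.2,"rx":0,"ry":0,"rz":0,"claw":1},{"dx":0,"dy":0,"dz":-0.2,"rx":0,"ry":0,"rz":0,"claw":1},{"dx":0,"dy":0,"dz":-0.2,"rx":0,"ry":0,"rz":0,"claw":1}]' >/dev/null
python3 -m jog '[{"dx":0,"dy":0,"dz":-0.1,"rx":0,"ry":0,"rz":0,"claw":1},{"dx":0,"dy":0,"dz":0,"rx":0,"ry":0,"rz":0,"claw":1},{"dx":0,"dy":0,"dz":0,"rx":0,"ry":0,"rz":0,"claw":1}]'
cat > held.py <<'E'
import sys
from plant import cams,ctrl
from h import *
def held(lo,hi,name):
    s=ctrl.sense();c=cams.calibration('wrist');im=cams.camera('wrist');cv2.imwrite(name,im[:,:,::-1])
    _,m,l=blobs(im,lo,hi);k=l[270,262];mm=(l==k).astype(np.uint8)
    ct=max(cv2.findContours(mm,cv2.RETR_EXTERNAL,cv2.CHAIN_APPROX_NONE)[0],key=cv2.contourArea)
    hull=cv2.convexHull(ct);e=cv2.fitEllipse(hull);print('bbox',cv2.boundingRect(ct),'ell',e)
    R=Ro.from_euler('xyz',s['tcp_rot'],degrees=True).as_matrix()
    for dz in(.010,.0126,.015):
        p=onz(c,*e[0],s['tcp_pos'][2]+dz);q=R.T@(p-s['tcp_pos'])
        f=192/np.tan(np.radians(c['fovy']/2));d=np.linalg.norm(p-np.array(c['cam_to_world'])[:3,3])
        print(dz,'lid in tool mm',(q*1000).round(2),'width mm',max(e[1])/f*(p-np.array(c['cam_to_world'])[:3,3])@np.array(c['cam_to_world'])[:3,2]*1000)
    return s
E
python3 - <<'E'
from held import *
s=held((10,120,95),(30,255,255),'pics/w5.png')
go(s,[.5175,.151,s['tcp_pos'][2]],-167.1)
E
```

```text
time_s: 5.5
tcp_pos: [0.4552, -0.3446, 0.1944]
tcp_rot: [-179.9, 0.1, -167.2]
contact_force: [-0.2, -0.1, -0.7]
grip_width: 0.0478
gripper_force: 41.4
bbox (212, 222, 100, 90) ell ((261.5191345214844, 266.3699645996094), (89.10829162597656, 102.74977111816406), 89.99359130859375)
0.01 lid in tool mm [  0.94  -0.68 -10.  ] width mm 50.48399347039319
0.0126 lid in tool mm [  2.55  -0.68 -12.6 ] width mm 49.49460062577472
0.015 lid in tool mm [  4.03  -0.69 -15.  ] width mm 48.581314923049995
frac dxyz [-0.8534  2.3472 -0.0033] 5 rows each [-0.1707  0.4694 -0.0007]
rot frac [-0.0011  0.0006 -0.001 ]
```

```bash
python3 -m jog '[{"dx":-0.0723,"dy":0.196,"dz":0,"rx":0,"ry":0,"rz":0,"claw":1},{"dx":-0.0723,"dy":0.196,"dz":0,"rx":0,"ry":0,"rz":0,"claw":1},{"dx":-0.0723,"dy":0.196,"dz":0,"rx":0,"ry":0,"rz":0,"claw":1},{"dx":-0.0723,"dy":0.196,"dz":0,"rx":0,"ry":0,"rz":0,"claw":1},{"dx":-0.0723,"dy":0.196,"dz":0,"rx":0,"ry":0,"rz":0,"claw":1}]' >/dev/null
python3 -m jog '[{"dx":-0.0723,"dy":0.196,"dz":0,"rx":0,"ry":0,"rz":0,"claw":1},{"dx":-0.0723,"dy":0.196,"dz":0,"rx":0,"ry":0,"rz":0,"claw":1},{"dx":-0.0723,"dy":0.196,"dz":0,"rx":0,"ry":0,"rz":0,"claw":1},{"dx":-0.0723,"dy":0.196,"dz":0,"rx":0,"ry":0,"rz":0,"claw":1},{"dx":-0.0723,"dy":0.196,"dz":0,"rx":0,"ry":0,"rz":0,"claw":1}]' >/dev/null
python3 -m jog '[{"dx":-0.0723,"dy":0.196,"dz":0,"rx":0,"ry":0,"rz":0,"claw":1},{"dx":-0.0723,"dy":0.196,"dz":0,"rx":0,"ry":0,"rz":0,"claw":1},{"dx":0,"dy":0,"dz":0,"rx":0,"ry":0,"rz":0,"claw":1},{"dx":0,"dy":0,"dz":0.15,"rx":0,"ry":0,"rz":0,"claw":1},{"dx":0,"dy":0,"dz":0.15,"rx":0,"ry":0,"rz":0,"claw":1}]'
python3 -m jog '[{"dx":0,"dy":0,"dz":0.05,"rx":0,"ry":0,"rz":0,"claw":1},{"dx":0,"dy":0,"dz":0,"rx":0,"ry":0,"rz":0,"claw":1},{"dx":0,"dy":0,"dz":0,"rx":0,"ry":0,"rz":0,"claw":1}]'
python3 - <<'E'
from held import *
s=held((10,120,95),(30,255,255),'pics/w6.png')
go(s,[.5197,.1523,.1],-167.1)
im=cv2.imread('pics/w6.png');cv2.imwrite('pics/w6c.png',cv2.resize(im[170:340,190:340],None,fx=4,fy=3.5,interpolation=cv2.INTER_CUBIC))
E
```

```text
time_s: 7.05
tcp_pos: [0.5197, 0.1526, 0.1321]
tcp_rot: [-180.0, -0.0, -167.1]
contact_force: [-0.4, 0.9, -0.2]
grip_width: 0.048
gripper_force: 41.5
time_s: 7.35
tcp_pos: [0.5201, 0.1523, 0.1235]
tcp_rot: [-180.0, -0.0, -167.2]
contact_force: [0.1, 0.2, -0.3]
grip_width: 0.048
gripper_force: 41.5
bbox (212, 222, 100, 89) ell ((261.50311279296875, 266.25140380859375), (88.74042510986328, 102.74577331542969), 89.48783874511719)
0.01 lid in tool mm [  0.99  -0.7  -10.  ] width mm 50.48070714599543
0.0126 lid in tool mm [  2.6  -0.7 -12.6] width mm 49.49227680050882
0.015 lid in tool mm [  4.07  -0.7  -15.  ] width mm 48.57987955852117
frac dxyz [0.0021 0.0005 0.1176] 5 rows each [0.0004 0.0001 0.0235]
rot frac [-0.0001 -0.0003 -0.0012]
```

View pics/w6c.png

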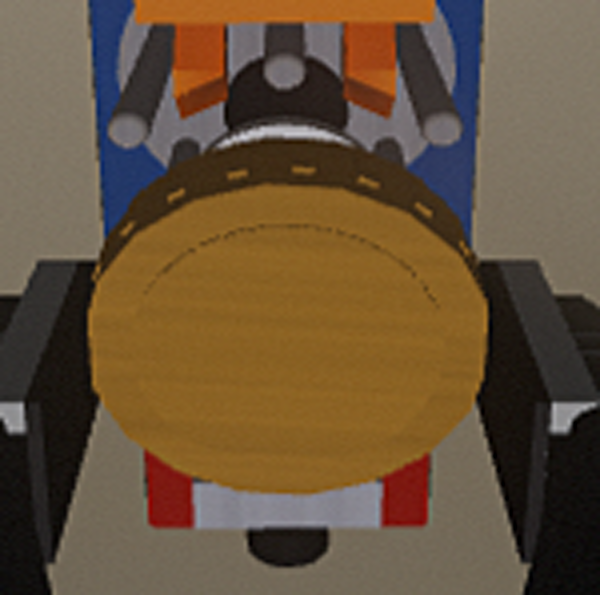

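The crop shows the lid held level and square. The three near rod tops are visible at crop (128,128), (443,127) and (285,70). I'll use them to check the mouth against the held lid.

```bash
python3 - <<'E'
from plant import cams,ctrl
from h import *
s=ctrl.sense();c=cams.calibration('wrist')
R=Ro.from_euler('xyz',s['tcp_rot'],degrees=True).as_matrix()
for u,v in((128,128),(443,127),(285,70)):
    print((R.T@(onz(c,190+u/4,170+v/3.5,.108)-s['tcp_pos'])*1000).round(2))
E
```

```text
[ 22.37 -22.41  16.11]
[22.61 20.83 16.1 ]
[31.96 -0.87 16.09]
```

The lid at (2.6,−0.7) and the mouth at (2.8,−0.8) agree within 0.2 mm in the tool frame. I'll descend and feel for the lips.

```bash
f(){ grep -E 'tcp_pos|contact|grip' | tr '\n' ' '; echo; }
python3 -m jog '[{"dx":0,"dy":0,"dz":0.03,"rx":0,"ry":0,"rz":0,"claw":1},{"dx":0,"dy":0,"dz":0.02,"rx":0,"ry":0,"rz":0,"claw":1},{"dx":0,"dy":0,"dz":0.02,"rx":0,"ry":0,"rz":0,"claw":1},{"dx":0,"dy":0,"dz":0,"rx":0,"ry":0,"rz":0,"claw":1}]'|f
python3 -m jog '[{"dx":0,"dy":0,"dz":0.01,"rx":0,"ry":0,"rz":0,"claw":1},{"dx":0,"dy":0,"dz":0,"rx":0,"ry":0,"rz":0,"claw":1}]'|f
python3 -m jog '[{"dx":0,"dy":0,"dz":0.01,"rx":0,"ry":0,"rz":0,"claw":1},{"dx":0,"dy":0,"dz":0,"rx":0,"ry":0,"rz":0,"claw":1}]'|f
```

```text
tcp_pos: [0.5195, 0.1526, 0.1088] contact_force: [0.0, -0.0, -0.5] grip_width: 0.0479 gripper_force: 41.5 
tcp_pos: [0.5198, 0.1527, 0.1071] contact_force: [0.2, 0.4, -0.6] grip_width: 0.0477 gripper_force: 41.5 
tcp_pos: [0.5198, 0.1527, 0.1051] contact_force: [0.1, -0.4, 0.3] grip_width: 0.048 gripper_force: 41.5
```

The lid has entered the well freely. Continuing down.

```bash
f(){ grep -E 'tcp_pos|contact|grip_w' | tr '\n' ' '; echo; }
for i in 1; do
python3 -m jog '[{"dx":0,"dy":0,"dz":0.01,"rx":0,"ry":0,"rz":0,"claw":1},{"dx":0,"dy":0,"dz":0,"rx":0,"ry":0,"rz":0,"claw":1}]'|f
python3 -m jog '[{"dx":0,"dy":0,"dz":0.01,"rx":0,"ry":0,"rz":0,"claw":1},{"dx":0,"dy":0,"dz":0,"rx":0,"ry":0,"rz":0,"claw":1}]'|f
python3 -m jog '[{"dx":0,"dy":0,"dz":0.01,"rx":0,"ry":0,"rz":0,"claw":1},{"dx":0,"dy":0,"dz":0,"rx":0,"ry":0,"rz":0,"claw":1}]'|f
python3 -m jog '[{"dx":0,"dy":0,"dz":0.01,"rx":0,"ry":0,"rz":0,"claw":1},{"dx":0,"dy":0,"dz":0,"rx":0,"ry":0,"rz":0,"claw":1}]'|f
done
```

```text
tcp_pos: [0.5198, 0.1527, 0.1031] contact_force: [-0.4, 0.3, 0.3] grip_width: 0.0481 
tcp_pos: [0.5193, 0.1524, 0.101] contact_force: [-1.7, -1.9, -0.2] grip_width: 0.0478 
tcp_pos: [0.5198, 0.1525, 0.0992] contact_force: [-1.0, -0.7, 1.0] grip_width: 0.048 
tcp_pos: [0.5199, 0.1526, 0.0973] contact_force: [-1.3, -2.1, 2.9] grip_width: 0.0479
```

```bash
f(){ grep -E 'tcp_pos|contact|grip_w' | tr '\n' ' '; echo; }
python3 -m jog '[{"dx":0,"dy":0,"dz":0.01,"rx":0,"ry":0,"rz":0,"claw":1},{"dx":0,"dy":0,"dz":0,"rx":0,"ry":0,"rz":0,"claw":1}]'|f
python3 -m jog '[{"dx":0,"dy":0,"dz":0.01,"rx":0,"ry":0,"rz":0,"claw":1},{"dx":0,"dy":0,"dz":0,"rx":0,"ry":0,"rz":0,"claw":1}]'|f
python3 -m jog '[{"dx":0,"dy":0,"dz":0.01,"rx":0,"ry":0,"rz":0,"claw":1},{"dx":0,"dy":0,"dz":0,"rx":0,"ry":0,"rz":0,"claw":1}]'|f
python3 -m jog '[{"dx":0,"dy":0,"dz":0.01,"rx":0,"ry":0,"rz":0,"claw":1},{"dx":0,"dy":0,"dz":0,"rx":0,"ry":0,"rz":0,"claw":1}]'|f
```

```text
tcp_pos: [0.5199, 0.1526, 0.0952] contact_force: [-1.6, -2.9, 1.7] grip_width: 0.048 
tcp_pos: [0.5198, 0.1526, 0.093] contact_force: [-1.8, -2.4, 2.0] grip_width: 0.0483 
tcp_pos: [0.5198, 0.1526, 0.091] contact_force: [-1.6, -3.1, 1.5] grip_width: 0.0483 
tcp_pos: [0.5198, 0.1526, 0.089] contact_force: [-1.5, -2.8, 2.7] grip_width: 0.048
```

```bash
f(){ grep -E 'tcp_pos|contact|grip_w' | tr '\n' ' '; echo; }
python3 -m jog '[{"dx":0.002,"dy":-0.002,"dz":0.01,"rx":0,"ry":0,"rz":0,"claw":1},{"dx":0,"dy":0,"dz":0,"rx":0,"ry":0,"rz":0,"claw":1}]'|f
python3 -m jog '[{"dx":0,"dy":0,"dz":0.01,"rx":0,"ry":0,"rz":0,"claw":1},{"dx":0,"dy":0,"dz":0,"rx":0,"ry":0,"rz":0,"claw":1}]'|f
python3 -m jog '[{"dx":0,"dy":0,"dz":0.01,"rx":0,"ry":0,"rz":0,"claw":1},{"dx":0,"dy":0,"dz":0,"rx":0,"ry":0,"rz":0,"claw":1}]'|f
python3 -m jog '[{"dx":0,"dy":0,"dz":0.01,"rx":0,"ry":0,"rz":0,"claw":1},{"dx":0,"dy":0,"dz":0,"rx":0,"ry":0,"rz":0,"claw":1}]'|f
```

```text
tcp_pos: [0.5198, 0.1525, 0.0871] contact_force: [-2.5, -0.0, 3.3] grip_width: 0.0482 
tcp_pos: [0.5197, 0.1524, 0.0851] contact_force: [-2.1, -0.3, 2.2] grip_width: 0.0479 
tcp_pos: [0.5196, 0.1524, 0.0831] contact_force: [-1.8, 0.2, 2.6] grip_width: 0.0482 
tcp_pos: [0.5196, 0.1523, 0.0811] contact_force: [-3.3, -0.2, 3.8] grip_width: 0.048
```

```bash
f(){ grep -E 'tcp_pos|contact|grip_w' | tr '\n' ' '; echo; }
python3 -m jog '[{"dx":0.003,"dy":0,"dz":0.01,"rx":0,"ry":0,"rz":0,"claw":1},{"dx":0,"dy":0,"dz":0,"rx":0,"ry":0,"rz":0,"claw":1}]'|f
python3 -m jog '[{"dx":0,"dy":0,"dz":0.01,"rx":0,"ry":0,"rz":0,"claw":1},{"dx":0,"dy":0,"dz":0,"rx":0,"ry":0,"rz":0,"claw":1}]'|f
python3 -m jog '[{"dx":0,"dy":0,"dz":0.01,"rx":0,"ry":0,"rz":0,"claw":1},{"dx":0,"dy":0,"dz":0,"rx":0,"ry":0,"rz":0,"claw":1}]'|f
python3 -m jog '[{"dx":0,"dy":0,"dz":0.01,"rx":0,"ry":0,"rz":0,"claw":1},{"dx":0,"dy":0,"dz":0,"rx":0,"ry":0,"rz":0,"claw":1}]'|f
```

```text
tcp_pos: [0.5194, 0.1521, 0.0792] contact_force: [-0.4, 0.6, 4.0] grip_width: 0.0478 
tcp_pos: [0.5195, 0.1522, 0.0772] contact_force: [-0.4, 0.6, 3.2] grip_width: 0.0482 
tcp_pos: [0.5195, 0.1522, 0.0752] contact_force: [-0.6, 1.2, 4.2] grip_width: 0.0477 
tcp_pos: [0.5195, 0.1522, 0.0732] contact_force: [0.3, 0.5, 4.0] grip_width: 0.0479
```

```bash
f(){ grep -E 'tcp_pos|contact|grip_w' | tr '\n' ' '; echo; }
python3 -m jog '[{"dx":0,"dy":0,"dz":0.005,"rx":0,"ry":0,"rz":0,"claw":1}]'|f
python3 -m jog '[{"dx":0,"dy":0,"dz":0.005,"rx":0,"ry":0,"rz":0,"claw":1}]'|f
python3 -m jog '[{"dx":0,"dy":0,"dz":0.005,"rx":0,"ry":0,"rz":0,"claw":1}]'|f
python3 -m jog '[{"dx":0,"dy":0,"dz":0.005,"rx":0,"ry":0,"rz":0,"claw":1}]'|f
python3 -m jog '[{"dx":0,"dy":0,"dz":0.005,"rx":0,"ry":0,"rz":0,"claw":1}]'|f
python3 -m jog '[{"dx":0,"dy":0,"dz":0.005,"rx":0,"ry":0,"rz":0,"claw":1}]'|f
python3 - <<'E'
from held import *
s=held((10,120,95),(30,255,255),'pics/w7.png')
E
```

```text
tcp_pos: [0.5195, 0.1522, 0.0724] contact_force: [-0.7, 0.3, 4.4] grip_width: 0.048 
tcp_pos: [0.5194, 0.1522, 0.0713] contact_force: [-0.1, 0.8, 3.5] grip_width: 0.0479 
tcp_pos: [0.5194, 0.1522, 0.0703] contact_force: [0.9, 0.6, 3.3] grip_width: 0.0477 
tcp_pos: [0.5194, 0.1521, 0.0693] contact_force: [0.0, 0.8, 3.4] grip_width: 0.0482 
tcp_pos: [0.5194, 0.1522, 0.0683] contact_force: [1.3, 1.6, 4.0] grip_width: 0.048 
tcp_pos: [0.5194, 0.1521, 0.0673] contact_force: [0.9, 0.4, 4.3] grip_width: 0.0482 
bbox (206, 196, 109, 116) ell ((260.5657043457031, 243.03604125976562), (124.58333587646484, 134.79713439941406), 177.18563842773438)
0.01 lid in tool mm [ 13.72  -1.14 -10.01] width mm 64.44893253436229
0.0126 lid in tool mm [ 15.07  -1.13 -12.61] width mm 63.1861209508334
0.015 lid in tool mm [ 16.32  -1.13 -15.01] width mm 62.02044871988363
```

```bash
f(){ grep -E 'tcp_pos|contact|grip_w' | tr '\n' ' '; echo; }
python3 -m jog '[{"dx":0,"dy":0,"dz":0.005,"rx":0,"ry":0,"rz":0,"claw":1},{"dx":0,"dy":0,"dz":0.005,"rx":0,"ry":0,"rz":0,"claw":1}]'|f
python3 -m jog '[{"dx":0,"dy":0,"dz":0.005,"rx":0,"ry":0,"rz":0,"claw":1},{"dx":0,"dy":0,"dz":0.005,"rx":0,"ry":0,"rz":0,"claw":1}]'|f
python3 -m jog '[{"dx":0,"dy":0,"dz":0.005,"rx":0,"ry":0,"rz":0,"claw":1},{"dx":0,"dy":0,"dz":0.005,"rx":0,"ry":0,"rz":0,"claw":1}]'|f
python3 -m jog '[{"dx":0,"dy":0,"dz":0.005,"rx":0,"ry":0,"rz":0,"claw":1},{"dx":0,"dy":0,"dz":0.005,"rx":0,"ry":0,"rz":0,"claw":1}]'|f
python3 - <<'E'
from plant import cams
import cv2
im=cams.camera('wrist');cv2.imwrite('pics/w8.png',im[:,:,::-1])
a=cv2.imread('pics/w7.png')[150:350,170:350];b=im[150:350,170:350,::-1]
cv2.imwrite('pics/ab.png',cv2.resize(cv2.hconcat([a,b]),None,fx=2.2,fy=2.2,interpolation=cv2.INTER_CUBIC))
E
```

```text
tcp_pos: [0.5194, 0.1521, 0.0653] contact_force: [1.9, 0.2, 5.0] grip_width: 0.048 
tcp_pos: [0.5194, 0.1521, 0.0633] contact_force: [1.8, 1.0, 5.0] grip_width: 0.048 
tcp_pos: [0.5193, 0.1521, 0.0613] contact_force: [1.8, 1.5, 4.6] grip_width: 0.048 
tcp_pos: [0.5194, 0.1521, 0.0593] contact_force: [2.3, 0.6, 5.1] grip_width: 0.0484
```

View pics/ab.png

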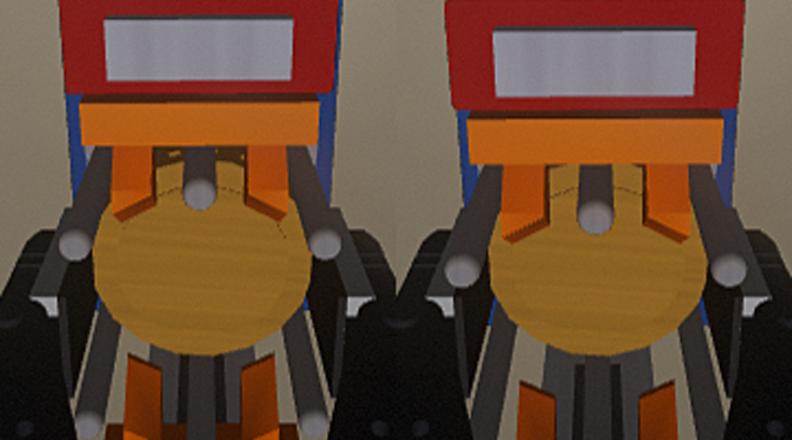

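Both crops show the orange lips closed over the gold lid's rim. I'll ease up until the lips take the lid, which also gives their height, and then open.

```bash
f(){ grep -E 'tcp_pos|contact|grip_w' | tr '\n' ' '; echo; }
python3 -m jog '[{"dx":0,"dy":0,"dz":-0.01,"rx":0,"ry":0,"rz":0,"claw":1},{"dx":0,"dy":0,"dz":-0.01,"rx":0,"ry":0,"rz":0,"claw":1},{"dx":0,"dy":0,"dz":0,"rx":0,"ry":0,"rz":0,"claw":1}]'|f
python3 -m jog '[{"dx":0,"dy":0,"dz":-0.01,"rx":0,"ry":0,"rz":0,"claw":1},{"dx":0,"dy":0,"dz":0,"rx":0,"ry":0,"rz":0,"claw":1}]'|f
python3 -m jog '[{"dx":0,"dy":0,"dz":-0.01,"rx":0,"ry":0,"rz":0,"claw":1},{"dx":0,"dy":0,"dz":0,"rx":0,"ry":0,"rz":0,"claw":1}]'|f
python3 -m jog '[{"dx":0,"dy":0,"dz":-0.005,"rx":0,"ry":0,"rz":0,"claw":1},{"dx":0,"dy":0,"dz":0,"rx":0,"ry":0,"rz":0,"claw":1}]'|f
```

```text
tcp_pos: [0.5189, 0.152, 0.0636] contact_force: [1.4, 0.3, 3.9] grip_width: 0.0483 
tcp_pos: [0.5188, 0.152, 0.0655] contact_force: [1.4, 0.5, 4.1] grip_width: 0.0483 
tcp_pos: [0.5188, 0.152, 0.0674] contact_force: [-0.1, -0.0, 4.2] grip_width: 0.048 
tcp_pos: [0.5188, 0.152, 0.0683] contact_force: [0.4, -0.2, 4.1] grip_width: 0.048
```

```bash
f(){ grep -E 'tcp_pos|contact|grip_w' | tr '\n' ' '; echo; }
python3 -m jog '[{"dx":0,"dy":0,"dz":-0.005,"rx":0,"ry":0,"rz":0,"claw":1},{"dx":0,"dy":0,"dz":0,"rx":0,"ry":0,"rz":0,"claw":1}]'|f
python3 -m jog '[{"dx":0,"dy":0,"dz":-0.005,"rx":0,"ry":0,"rz":0,"claw":1},{"dx":0,"dy":0,"dz":0,"rx":0,"ry":0,"rz":0,"claw":1}]'|f
python3 -m jog '[{"dx":0,"dy":0,"dz":-0.005,"rx":0,"ry":0,"rz":0,"claw":1},{"dx":0,"dy":0,"dz":0,"rx":0,"ry":0,"rz":0,"claw":1}]'|f
```

```text
tcp_pos: [0.5187, 0.152, 0.0693] contact_force: [1.4, -1.7, 3.6] grip_width: 0.0479 
tcp_pos: [0.5188, 0.152, 0.0703] contact_force: [0.4, -1.5, 3.9] grip_width: 0.0482 
tcp_pos: [0.5188, 0.152, 0.0713] contact_force: [0.2, -0.6, 4.2] grip_width: 0.0482
```

```bash
f(){ grep -E 'tcp_pos|contact|grip_w' | tr '\n' ' '; echo; }
python3 -m jog '[{"dx":0,"dy":0,"dz":-0.005,"rx":0,"ry":0,"rz":0,"claw":1},{"dx":0,"dy":0,"dz":0,"rx":0,"ry":0,"rz":0,"claw":1}]'|f
python3 -m jog '[{"dx":0,"dy":0,"dz":-0.005,"rx":0,"ry":0,"rz":0,"claw":1},{"dx":0,"dy":0,"dz":0,"rx":0,"ry":0,"rz":0,"claw":1}]'|f
python3 -m jog '[{"dx":0,"dy":0,"dz":0,"rx":0,"ry":0,"rz":0,"claw":1}]'|f
```

```text
tcp_pos: [0.5188, 0.152, 0.0723] contact_force: [-0.6, -0.4, 3.4] grip_width: 0.0479 
tcp_pos: [0.5188, 0.152, 0.0733] contact_force: [-0.3, -1.3, 3.7] grip_width: 0.0481 
tcp_pos: [0.5188, 0.152, 0.0732] contact_force: [-0.9, -2.0, 5.0] grip_width: 0.0482
```

```bash
f(){ grep -E 'tcp_pos|contact|grip_w' | tr '\n' ' '; echo; }
python3 -m jog '[{"dx":0,"dy":0,"dz":-0.005,"rx":0,"ry":0,"rz":0,"claw":1},{"dx":0,"dy":0,"dz":0,"rx":0,"ry":0,"rz":0,"claw":1}]'|f
python3 -m jog '[{"dx":0,"dy":0,"dz":-0.005,"rx":0,"ry":0,"rz":0,"claw":1},{"dx":0,"dy":0,"dz":0,"rx":0,"ry":0,"rz":0,"claw":1}]'|f
python3 - <<'E'
# gold visible pixels & lid mask stats in w8 (sure under lips) vs now: where do orange prongs meet gold
from plant import cams
import cv2,numpy as np
im=cams.camera('wrist');cv2.imwrite('pics/w9.png',im[:,:,::-1])
for n in('w6','w7','w8','w9'):
    h=cv2.cvtColor(cv2.imread(f'pics/{n}.png'),cv2.COLOR_BGR2HSV)
    print(n,[h[v,u].tolist() for u,v in((262,280),(224,240))])
    g=cv2.inRange(h,(16,120,80),(24,255,255));o=cv2.inRange(h,(5,170,80),(15,255,255))
    for nm,m in(('gold',g),('orange',o)):
        k,l,st,ce=cv2.connectedComponentsWithStats(m[150:345,190:335])
        print(nm,[(st[i]+[190,150,0,0,0]).tolist() for i in range(1,k) if st[i][4]>80])
E
```

```text
tcp_pos: [0.5188, 0.152, 0.0743] contact_force: [-0.5, -1.5, 4.4] grip_width: 0.0481 
tcp_pos: [0.5189, 0.152, 0.0753] contact_force: [-0.3, -1.8, 4.2] grip_width: 0.0479 
w6 [[18, 188, 137], [18, 188, 133]]
gold [[212, 222, 100, 89, 7080]]
orange [[223, 162, 76, 42, 1700]]
w7 [[18, 190, 138], [13, 234, 178]]
gold [[212, 223, 100, 89, 6059]]
orange [[206, 196, 109, 55, 3364], [226, 312, 17, 33, 474], [280, 312, 17, 33, 474]]
w8 [[18, 191, 140], [11, 241, 164]]
gold [[212, 225, 100, 87, 5431]]
orange [[202, 203, 117, 58, 3741], [225, 325, 17, 20, 282], [281, 324, 17, 21, 282]]
w9 [[18, 195, 137], [12, 218, 124]]
gold [[212, 223, 100, 89, 6421]]
orange [[210, 191, 102, 53, 3018], [219, 302, 36, 43, 652], [278, 302, 17, 40, 566]]
```

Tracking the prong tips across pictures gives the same place each time, about 14 mm from the axis at z≈0.096. So the lips have snapped closed over the lid. I'll release it here and back out.

```bash
f(){ grep -E 'time|tcp_pos|contact|grip_w' | tr '\n' ' '; echo; }
python3 -m jog '[{"dx":0,"dy":0,"dz":0,"rx":0,"ry":0,"rz":0,"claw":-1},{"dx":0,"dy":0,"dz":0,"rx":0,"ry":0,"rz":0,"claw":-1},{"dx":0,"dy":0,"dz":0,"rx":0,"ry":0,"rz":0,"claw":-1},{"dx":0,"dy":0,"dz":0,"rx":0,"ry":0,"rz":0,"claw":-1},{"dx":0,"dy":0,"dz":0,"rx":0,"ry":0,"rz":0,"claw":-1}]'|f
python3 - <<'E'
from plant import cams
import cv2,numpy as np
im=cams.camera('wrist');cv2.imwrite('pics/w10.png',im[:,:,::-1])
h=cv2.cvtColor(im,cv2.COLOR_RGB2HSV)
g=cv2.inRange(h,(16,120,80),(24,255,255));o=cv2.inRange(h,(5,170,80),(15,255,255))
for nm,m in(('gold',g),('orange',o)):
    k,l,st,ce=cv2.connectedComponentsWithStats(m[150:345,190:335])
    print(nm,[(st[i]+[190,150,0,0,0]).tolist() for i in range(1,k) if st[i][4]>80])
E
```

```text
time_s: 15.85 tcp_pos: [0.519, 0.1521, 0.0752] contact_force: [0.9, 0.2, 0.8] grip_width: 0.0851 
gold [[210, 225, 104, 91, 6766]]
orange [[209, 191, 103, 52, 2989], [218, 302, 37, 43, 653], [268, 302, 37, 43, 653]]
```

The gold lid rose about 4 mm against the lips and stopped, flat and held, which puts the lips' underside near z≈0.091. Now I'll retract and go over the white lid.

```bash

python3 -m jog '[{"dx":0,"dy":0,"dz":-0.1,"rx":0,"ry":0,"rz":0,"claw":-1},{"dx":0,"dy":0,"dz":-0.2,"rx":0,"ry":0,"rz":0,"claw":-1},{"dx":0,"dy":0,"dz":-0.2,"rx":0,"ry":0,"rz":0,"claw":-1},{"dx":0,"dy":0,"dz":-0.2,"rx":0,"ry":0,"rz":0,"claw":-1},{"dx":0,"dy":0,"dz":0,"rx":0,"ry":0,"rz":0,"claw":-1}]'
python3 -c "
from plant import cams,ctrl
from h import *
print(ctrl.sense()['tcp_pos']);im=cams.camera('wrist');c=cams.calibration('wrist');cv2.imwrite('pics/w11.png',im[:,:,::-1])
for st,q in blobs(im,(16,120,70),(24,255,255),80)[0]: print(st,q,onz(c,*q,.091).round(4))
"
python3 -m jog '[{"dx":-0.009,"dy":-0.1926,"dz":0,"rx":0,"ry":0,"rz":0,"claw":-1},{"dx":-0.009,"dy":-0.1926,"dz":0,"rx":0,"ry":0,"rz":0,"claw":-1},{"dx":-0.009,"dy":-0.1926,"dz":0,"rx":0,"ry":0,"rz":0,"claw":-1},{"dx":-0.009,"dy":-0.1926,"dz":0,"rx":0,"ry":0,"rz":0,"claw":-1},{"dx":-0.009,"dy":-0.1926,"dz":0,"rx":0,"ry":0,"rz":0,"claw":-1}]' >/dev/null
python3 -m jog '[{"dx":-0.009,"dy":-0.1926,"dz":0,"rx":0,"ry":0,"rz":0,"claw":-1},{"dx":-0.009,"dy":-0.1926,"dz":0,"rx":0,"ry":0,"rz":0,"claw":-1},{"dx":-0.009,"dy":-0.1926,"dz":0.05,"rx":0,"ry":0,"rz":0,"claw":-1},{"dx":-0.009,"dy":-0.1926,"dz":0.1,"rx":0,"ry":0,"rz":0,"claw":-1},{"dx":-0.009,"dy":-0.1926,"dz":0.1,"rx":0,"ry":0,"rz":0,"claw":-1}]' >/dev/null
python3 -m jog '[{"dx":0,"dy":0,"dz":0.05,"rx":0,"ry":0,"rz":0,"claw":-1},{"dx":0,"dy":0,"dz":0,"rx":0,"ry":0,"rz":0,"claw":-1},{"dx":0,"dy":0,"dz":0,"rx":0,"ry":0,"rz":0,"claw":-1}]'
python3 - <<'E'
from plant import cams,ctrl
from h import *
s=ctrl.sense();c=cams.calibration('wrist');im=cams.camera('wrist');cv2.imwrite('pics/w12.png',im[:,:,::-1])
for st,q in blobs(im,(0,0,130),(180,50,255),200)[0]:
    print(st,q,onz(c,*q,.018).round(4)); go(s,[*onz(c,*q,.018)[:2],.002],-167.1)
E
```

```text
time_s: 16.4
tcp_pos: [0.5229, 0.1528, 0.221]
tcp_rot: [-180.0, 0.6, -167.2]
contact_force: [-0.2, -0.2, 0.2]
grip_width: 0.0855
gripper_force: 0.0
[0.52292084 0.15281287 0.22099069]
[503, 114, 9, 41, 249] [508.0, 134.8] [0.4293 0.3489 0.091 ]
[235, 150, 54, 54, 2070] [261.7, 177.5] [0.5142 0.1503 0.091 ]
[399, 252, 57, 48, 2116] [426.9, 275.5] [0.5771 0.3363 0.091 ]
time_s: 17.75
tcp_pos: [0.621, -0.2182, 0.1542]
tcp_rot: [179.9, -0.1, -167.2]
contact_force: [0.5, 1.0, -0.4]
grip_width: 0.0857
gripper_force: 0.0
[204, 13, 110, 196, 8907] [252.1, 121.2] [ 0.567  -0.2396  0.018 ]
frac dxyz [ 0.2856 -0.0457  0.7615] 5 rows each [ 0.0571 -0.0091  0.1523]
rot frac [ 0.0013 -0.0014 -0.0007]
```

```bash
python3 - <<'E'
from plant import cams,ctrl
from h import *
s=ctrl.sense();c=cams.calibration('wrist');im=cv2.imread('pics/w12.png')[:,:,::-1].copy()
h=cv2.cvtColor(im,cv2.COLOR_RGB2HSV);print(px(c,(.6224,-.2193,.018)),h[180,262],h[180,200],h[150,262])
for st,q in blobs(im,(0,0,120),(180,25,255),200)[0]:
    print(st,q,onz(c,*q,.018).round(4)); go(s,[*onz(c,*q,.018)[:2],.002],-167.1)
E
```

```text
(np.float64(260.8237815475377), np.float64(183.77055525665492)) [150   2 161] [ 20  50 128] [ 20  51 136]
[234, 158, 53, 51, 2073] [259.9, 182.9] [ 0.6218 -0.2203  0.018 ]
frac dxyz [ 0.0012 -0.0112  0.7656] 5 rows each [ 0.0002 -0.0022  0.1531]
rot frac [ 0.0006 -0.0005 -0.0003]
```

```bash
python3 -m jog '[{"dx":0.001,"dy":-0.008,"dz":0.2,"rx":0,"ry":0,"rz":0,"claw":-1},{"dx":0,"dy":0,"dz":0.2,"rx":0,"ry":0,"rz":0,"claw":-1},{"dx":0,"dy":0,"dz":0.2,"rx":0,"ry":0,"rz":0,"claw":-1},{"dx":0,"dy":0,"dz":0.1,"rx":0,"ry":0,"rz":0,"claw":-1},{"dx":0,"dy":0,"dz":0.04,"rx":0,"ry":0,"rz":0,"claw":-1}]'>/dev/null
python3 -m jog '[{"dx":0,"dy":0,"dz":0,"rx":0,"ry":0,"rz":0,"claw":1},{"dx":0,"dy":0,"dz":0,"rx":0,"ry":0,"rz":0,"claw":1},{"dx":0,"dy":0,"dz":0,"rx":0,"ry":0,"rz":0,"claw":1},{"dx":0,"dy":0,"dz":0,"rx":0,"ry":0,"rz":0,"claw":1},{"dx":0,"dy":0,"dz":0,"rx":0,"ry":0,"rz":0,"claw":1}]' 40
python3 -m jog '[{"dx":0,"dy":0,"dz":0,"rx":0,"ry":0,"rz":0,"claw":1},{"dx":0,"dy":0,"dz":0,"rx":0,"ry":0,"rz":0,"claw":1},{"dx":0,"dy":0,"dz":0,"rx":0,"ry":0,"rz":0,"claw":1}]'
python3 -m jog '[{"dx":0,"dy":0,"dz":-0.05,"rx":0,"ry":0,"rz":0,"claw":1},{"dx":0,"dy":0,"dz":-0.2,"rx":0,"ry":0,"rz":0,"claw":1},{"dx":0,"dy":0,"dz":-0.2,"rx":0,"ry":0,"rz":0,"claw":1},{"dx":0,"dy":0,"dz":-0.2,"rx":0,"ry":0,"rz":0,"claw":1},{"dx":0,"dy":0,"dz":-0.2,"rx":0,"ry":0,"rz":0,"claw":1}]' >/dev/null
python3 -m jog '[{"dx":0,"dy":0,"dz":-0.1,"rx":0,"ry":0,"rz":0,"claw":1},{"dx":0,"dy":0,"dz":0,"rx":0,"ry":0,"rz":0,"claw":1},{"dx":0,"dy":0,"dz":0,"rx":0,"ry":0,"rz":0,"claw":1}]'
python3 - <<'E'
from held import *
s=held((0,0,90),(180,25,255),'pics/w13.png')
E
```

```text
time_s: 18.8
tcp_pos: [0.6238, -0.2215, 0.0098]
tcp_rot: [-179.9, 0.2, -167.2]
contact_force: [-0.7, 1.3, 7.4]
grip_width: 0.0476
gripper_force: 40.5
time_s: 19.1
tcp_pos: [0.6238, -0.2215, 0.0098]
tcp_rot: [-179.9, 0.2, -167.2]
contact_force: [-0.8, 1.4, 6.8]
grip_width: 0.0476
gripper_force: 40.5
time_s: 19.9
tcp_pos: [0.6223, -0.2212, 0.1983]
tcp_rot: [-179.9, 0.1, -167.2]
contact_force: [-0.3, 0.6, -0.2]
grip_width: 0.0472
gripper_force: 41.3
bbox (174, 217, 226, 136) ell ((289.35400390625, 280.3694763183594), (145.64353942871094, 267.0992126464844), 95.35365295410156)
0.01 lid in tool mm [ -7.01  13.25 -10.01] width mm 133.4159205146453
0.0126 lid in tool mm [ -5.25  12.98 -12.61] width mm 130.80055405927985
0.015 lid in tool mm [ -3.63  12.72 -15.01] width mm 128.38636963894243
```

The white lid was gripped about 4 mm higher than the gold one was. I'll set it back down and regrip lower before pressing with it.

```bash
python3 -m jog '[{"dx":0,"dy":0,"dz":0.22,"rx":0,"ry":0,"rz":0,"claw":1},{"dx":0,"dy":0,"dz":0.22,"rx":0,"ry":0,"rz":0,"claw":1},{"dx":0,"dy":0,"dz":0.22,"rx":0,"ry":0,"rz":0,"claw":1},{"dx":0,"dy":0,"dz":0.2,"rx":0,"ry":0,"rz":0,"claw":1},{"dx":0,"dy":0,"dz":0.07,"rx":0,"ry":0,"rz":0,"claw":1}]'>/dev/null
python3 -m jog '[{"dx":0,"dy":0,"dz":0.007,"rx":0,"ry":0,"rz":0,"claw":1},{"dx":0,"dy":0,"dz":0,"rx":0,"ry":0,"rz":0,"claw":1}]'
python3 -m jog '[{"dx":0,"dy":0,"dz":0,"rx":0,"ry":0,"rz":0,"claw":-1},{"dx":0,"dy":0,"dz":0,"rx":0,"ry":0,"rz":0,"claw":-1},{"dx":0,"dy":0,"dz":0,"rx":0,"ry":0,"rz":0,"claw":-1},{"dx":0,"dy":0,"dz":0.04,"rx":0,"ry":0,"rz":0,"claw":-1},{"dx":0,"dy":0,"dz":0,"rx":0,"ry":0,"rz":0,"claw":-1}]'
python3 -m jog '[{"dx":0,"dy":0,"dz":0,"rx":0,"ry":0,"rz":0,"claw":1},{"dx":0,"dy":0,"dz":0,"rx":0,"ry":0,"rz":0,"claw":1},{"dx":0,"dy":0,"dz":0,"rx":0,"ry":0,"rz":0,"claw":1},{"dx":0,"dy":0,"dz":0,"rx":0,"ry":0,"rz":0,"claw":1},{"dx":0,"dy":0,"dz":0,"rx":0,"ry":0,"rz":0,"claw":1}]' 50
```

```text
time_s: 20.65
tcp_pos: [0.6219, -0.221, 0.0094]
tcp_rot: [180.0, -0.1, -167.2]
contact_force: [0.5, -0.2, 0.1]
grip_width: 0.0473
gripper_force: 61.6
time_s: 21.15
tcp_pos: [0.6216, -0.2208, 0.0011]
tcp_rot: [180.0, -0.1, -167.2]
contact_force: [-0.3, 0.0, 0.8]
grip_width: 0.0855
gripper_force: 0.0
time_s: 21.65
tcp_pos: [0.6226, -0.2213, 0.0024]
tcp_rot: [-180.0, 0.0, -167.2]
contact_force: [0.2, 0.7, 3.5]
grip_width: 0.048
gripper_force: 51.7
```

```bash

python3 -m jog '[{"dx":0,"dy":0,"dz":-0.05,"rx":0,"ry":0,"rz":0,"claw":1},{"dx":0,"dy":0,"dz":-0.2,"rx":0,"ry":0,"rz":0,"claw":1},{"dx":0,"dy":0,"dz":-0.2,"rx":0,"ry":0,"rz":0,"claw":1},{"dx":0,"dy":0,"dz":-0.2,"rx":0,"ry":0,"rz":0,"claw":1},{"dx":0,"dy":0,"dz":-0.2,"rx":0,"ry":0,"rz":0,"claw":1}]' >/dev/null
python3 -m jog '[{"dx":0,"dy":0,"dz":-0.1,"rx":0,"ry":0,"rz":0,"claw":1},{"dx":0,"dy":0,"dz":0,"rx":0,"ry":0,"rz":0,"claw":1},{"dx":0,"dy":0,"dz":0,"rx":0,"ry":0,"rz":0,"claw":1}]'
python3 - <<'E'
from held import *
s=ctrl.sense()
s=held((0,0,140),(180,25,255),'pics/w14.png')
h=cv2.cvtColor(cv2.imread('pics/w14.png'),cv2.COLOR_BGR2HSV)
print(h[265,195:330:6].tolist());print(h[200:350:6,262].tolist())
E
```

```text
time_s: 22.45
tcp_pos: [0.622, -0.221, 0.1921]
tcp_rot: [-180.0, 0.0, -167.2]
contact_force: [-0.2, 0.3, -0.6]
grip_width: 0.0476
gripper_force: 51.6
bbox (211, 223, 102, 90) ell ((261.36090087890625, 267.5329284667969), (90.26294708251953, 103.12254333496094), 90.61024475097656)
0.01 lid in tool mm [  0.32  -0.78 -10.  ] width mm 50.73268515524044
0.0126 lid in tool mm [  1.93  -0.78 -12.6 ] width mm 49.7387939006903
0.015 lid in tool mm [  3.43  -0.78 -15.  ] width mm 48.821355819567096
[[80, 17, 46], [0, 5, 48], [120, 9, 28], [140, 5, 168], [138, 8, 167], [132, 8, 169], [132, 8, 169], [126, 8, 168], [126, 8, 170], [135, 6, 168], [120, 3, 170], [130, 9, 171], [132, 8, 170], [130, 9, 172], [140, 5, 168], [126, 8, 169], [135, 6, 168], [129, 11, 170], [128, 6, 168], [120, 5, 168], [0, 10, 25], [60, 6, 43], [0, 5, 47]]
[[18, 49, 129], [22, 51, 124], [20, 12, 63], [175, 24, 65], [120, 6, 175], [135, 6, 168], [135, 6, 172], [130, 9, 171], [132, 8, 170], [120, 6, 170], [128, 6, 171], [120, 6, 171], [120, 6, 172], [126, 7, 172], [125, 9, 169], [138, 8, 167], [135, 6, 167], [120, 6, 169], [110, 5, 167], [125, 18, 86], [124, 23, 87], [120, 18, 87], [124, 21, 87], [116, 22, 82], [125, 30, 94]]
```

```bash

python3 -m jog '[{"dx":0.0084,"dy":0.1933,"dz":0,"rx":0,"ry":0,"rz":0,"claw":1},{"dx":0.0084,"dy":0.1933,"dz":0,"rx":0,"ry":0,"rz":0,"claw":1},{"dx":0.0084,"dy":0.1933,"dz":0,"rx":0,"ry":0,"rz":0,"claw":1},{"dx":0.0084,"dy":0.1933,"dz":0,"rx":0,"ry":0,"rz":0,"claw":1},{"dx":0.0084,"dy":0.1933,"dz":0,"rx":0,"ry":0,"rz":0,"claw":1}]' >/dev/null
python3 -m jog '[{"dx":0.0084,"dy":0.1933,"dz":0,"rx":0,"ry":0,"rz":0,"claw":1},{"dx":0.0084,"dy":0.1933,"dz":0,"rx":0,"ry":0,"rz":0,"claw":1},{"dx":0.0084,"dy":0.1933,"dz":0,"rx":0,"ry":0,"rz":0,"claw":1},{"dx":0.0084,"dy":0.1933,"dz":0,"rx":0,"ry":0,"rz":0,"claw":1},{"dx":0.0084,"dy":0.1933,"dz":0,"rx":0,"ry":0,"rz":0,"claw":1}]' >/dev/null
python3 -m jog '[{"dx":0,"dy":0,"dz":0,"rx":0,"ry":0,"rz":0,"claw":1},{"dx":0,"dy":0,"dz":0.15,"rx":0,"ry":0,"rz":0,"claw":1},{"dx":0,"dy":0,"dz":0.15,"rx":0,"ry":0,"rz":0,"claw":1},{"dx":0,"dy":0,"dz":0.04,"rx":0,"ry":0,"rz":0,"claw":1},{"dx":0,"dy":0,"dz":0,"rx":0,"ry":0,"rz":0,"claw":1}]' >/dev/null
python3 -m jog '[{"dx":0,"dy":0,"dz":0,"rx":0,"ry":0,"rz":0,"claw":1}]'
python3 - <<'E'
from held import *
s=held((0,0,140),(180,25,255),'pics/w15.png')
go(s,[.5195,.1521,.11],-167.1)
E
```

```text
time_s: 24.1
tcp_pos: [0.5205, 0.1517, 0.1241]
tcp_rot: [-180.0, -0.0, -167.2]
contact_force: [0.4, -0.0, 0.3]
grip_width: 0.0479
gripper_force: 51.7
bbox (211, 223, 102, 96) ell ((261.3998718261719, 270.9781494140625), (98.89239501953125, 102.30913543701172), 103.7636947631836)
0.01 lid in tool mm [ -1.67  -0.74 -10.  ] width mm 50.54752095666748
0.0126 lid in tool mm [ -0.02  -0.74 -12.6 ] width mm 49.557642146455386
0.015 lid in tool mm [  1.51  -0.74 -15.  ] width mm 48.64390786010576
frac dxyz [0.0044 0.003  0.0707] 5 rows each [0.0009 0.0006 0.0141]
rot frac [-0.0001 -0.0001 -0.0012]
```

```bash
f(){ grep -E 'tcp_pos|contact|grip_w' | tr '\n' ' '; echo; }
python3 -m jog '[{"dx":0.0044,"dy":0.003,"dz":0.02,"rx":0,"ry":0,"rz":0,"claw":1},{"dx":0,"dy":0,"dz":0.02,"rx":0,"ry":0,"rz":0,"claw":1},{"dx":0,"dy":0,"dz":0.02,"rx":0,"ry":0,"rz":0,"claw":1},{"dx":0,"dy":0,"dz":0,"rx":0,"ry":0,"rz":0,"claw":1}]'|f
python3 -m jog '[{"dx":0,"dy":0,"dz":0.01,"rx":0,"ry":0,"rz":0,"claw":1},{"dx":0,"dy":0,"dz":0,"rx":0,"ry":0,"rz":0,"claw":1}]'|f
python3 -m jog '[{"dx":0,"dy":0,"dz":0.01,"rx":0,"ry":0,"rz":0,"claw":1},{"dx":0,"dy":0,"dz":0,"rx":0,"ry":0,"rz":0,"claw":1}]'|f
python3 -m jog '[{"dx":0,"dy":0,"dz":0.01,"rx":0,"ry":0,"rz":0,"claw":1},{"dx":0,"dy":0,"dz":0,"rx":0,"ry":0,"rz":0,"claw":1}]'|f
```

```text
tcp_pos: [0.5187, 0.1524, 0.1114] contact_force: [0.2, 0.2, 0.8] grip_width: 0.0482 
tcp_pos: [0.519, 0.1525, 0.1097] contact_force: [0.3, -0.2, -0.3] grip_width: 0.0481 
tcp_pos: [0.519, 0.1525, 0.1077] contact_force: [-0.7, 0.6, 0.8] grip_width: 0.0478 
tcp_pos: [0.519, 0.1525, 0.1057] contact_force: [0.7, 0.5, -0.1] grip_width: 0.0475
```

```bash
f(){ grep -E 'tcp_pos|contact|grip_w' | tr '\n' ' '; echo; }
python3 -m jog '[{"dx":-0.001,"dy":-0.002,"dz":0.005,"rx":0,"ry":0,"rz":0,"claw":1},{"dx":0,"dy":0,"dz":0.005,"rx":0,"ry":0,"rz":0,"claw":1}]'|f
python3 -m jog '[{"dx":0,"dy":0,"dz":0.005,"rx":0,"ry":0,"rz":0,"claw":1}]'|f
python3 -m jog '[{"dx":0,"dy":0,"dz":0.005,"rx":0,"ry":0,"rz":0,"claw":1}]'|f
python3 -m jog '[{"dx":0,"dy":0,"dz":0.005,"rx":0,"ry":0,"rz":0,"claw":1}]'|f
python3 -m jog '[{"dx":0,"dy":0,"dz":0.005,"rx":0,"ry":0,"rz":0,"claw":1}]'|f
python3 -m jog '[{"dx":0,"dy":0,"dz":0.005,"rx":0,"ry":0,"rz":0,"claw":1}]'|f
python3 -m jog '[{"dx":0,"dy":0,"dz":0.005,"rx":0,"ry":0,"rz":0,"claw":1}]'|f
```

```text
tcp_pos: [0.5195, 0.1521, 0.1039] contact_force: [0.4, -0.3, -0.5] grip_width: 0.0476 
tcp_pos: [0.5194, 0.1521, 0.1028] contact_force: [1.2, -0.2, -0.4] grip_width: 0.0477 
tcp_pos: [0.5194, 0.1521, 0.1018] contact_force: [0.2, 0.5, 0.8] grip_width: 0.0481 
tcp_pos: [0.5194, 0.1522, 0.1008] contact_force: [0.4, -0.3, -0.2] grip_width: 0.0481 
tcp_pos: [0.5193, 0.1521, 0.0998] contact_force: [-0.5, 0.7, -0.5] grip_width: 0.0477 
tcp_pos: [0.5196, 0.1522, 0.0989] contact_force: [0.0, 0.6, 0.7] grip_width: 0.0481 
tcp_pos: [0.5199, 0.1522, 0.098] contact_force: [0.3, -0.4, 0.5] grip_width: 0.0484
```

```bash
f(){ grep -E 'tcp_pos|contact|grip_w' | tr '\n' ' '; echo; }
python3 -m jog '[{"dx":0,"dy":0,"dz":0.005,"rx":0,"ry":0,"rz":0,"claw":1}]'|f
python3 -m jog '[{"dx":0,"dy":0,"dz":0.005,"rx":0,"ry":0,"rz":0,"claw":1}]'|f
python3 -m jog '[{"dx":0,"dy":0,"dz":0.005,"rx":0,"ry":0,"rz":0,"claw":1}]'|f
python3 -m jog '[{"dx":0,"dy":0,"dz":0.005,"rx":0,"ry":0,"rz":0,"claw":1}]'|f
python3 -m jog '[{"dx":0,"dy":0,"dz":0.005,"rx":0,"ry":0,"rz":0,"claw":1}]'|f
python3 -m jog '[{"dx":0,"dy":0,"dz":0.005,"rx":0,"ry":0,"rz":0,"claw":1}]'|f
```

```text
tcp_pos: [0.5202, 0.1522, 0.0973] contact_force: [0.1, -1.6, 3.7] grip_width: 0.0477 
tcp_pos: [0.5202, 0.1522, 0.0963] contact_force: [0.6, -0.1, 2.9] grip_width: 0.0476 
tcp_pos: [0.5202, 0.1522, 0.0953] contact_force: [1.7, -1.2, 3.6] grip_width: 0.0477 
tcp_pos: [0.5201, 0.1522, 0.0942] contact_force: [1.3, -0.0, 4.5] grip_width: 0.0478 
tcp_pos: [0.52, 0.1522, 0.0931] contact_force: [1.7, 0.3, 6.4] grip_width: 0.0479 
tcp_pos: [0.5201, 0.1522, 0.0922] contact_force: [0.8, -0.2, 3.9] grip_width: 0.0481
```

```bash
f(){ grep -E 'tcp_pos|contact|grip_w' | tr '\n' ' '; echo; }
python3 -m jog '[{"dx":0,"dy":0,"dz":0.005,"rx":0,"ry":0,"rz":0,"claw":1}]'|f
python3 -m jog '[{"dx":0,"dy":0,"dz":0.005,"rx":0,"ry":0,"rz":0,"claw":1}]'|f
python3 -m jog '[{"dx":0,"dy":0,"dz":0.005,"rx":0,"ry":0,"rz":0,"claw":1}]'|f
python3 -m jog '[{"dx":0,"dy":0,"dz":0.005,"rx":0,"ry":0,"rz":0,"claw":1}]'|f
python3 -m jog '[{"dx":0,"dy":0,"dz":0.005,"rx":0,"ry":0,"rz":0,"claw":1}]'|f
python3 -m jog '[{"dx":0,"dy":0,"dz":0.005,"rx":0,"ry":0,"rz":0,"claw":1}]'|f
python3 -m jog '[{"dx":0,"dy":0,"dz":0.005,"rx":0,"ry":0,"rz":0,"claw":1}]'|f
python3 -m jog '[{"dx":0,"dy":0,"dz":0.005,"rx":0,"ry":0,"rz":0,"claw":1}]'|f
```

```text
tcp_pos: [0.52, 0.1522, 0.091] contact_force: [2.6, -0.6, 4.2] grip_width: 0.0477 
tcp_pos: [0.52, 0.1522, 0.09] contact_force: [3.0, -1.0, 4.3] grip_width: 0.0481 
tcp_pos: [0.52, 0.1522, 0.089] contact_force: [3.5, -0.8, 4.8] grip_width: 0.0482 
tcp_pos: [0.5199, 0.1522, 0.088] contact_force: [3.7, -1.1, 5.7] grip_width: 0.0477 
tcp_pos: [0.5199, 0.1522, 0.087] contact_force: [3.9, 0.1, 4.9] grip_width: 0.0477 
tcp_pos: [0.5199, 0.1522, 0.086] contact_force: [4.3, -0.6, 4.6] grip_width: 0.0479 
tcp_pos: [0.5199, 0.1522, 0.085] contact_force: [3.9, -0.7, 4.4] grip_width: 0.0481 
tcp_pos: [0.5199, 0.1522, 0.084] contact_force: [4.2, -1.1, 4.8] grip_width: 0.0478
```

```bash
f(){ grep -E 'tcp_pos|contact|grip_w' | tr '\n' ' '; echo; }
python3 -m jog '[{"dx":-0.003,"dy":0,"dz":0.005,"rx":0,"ry":0,"rz":0,"claw":1}]'|f
python3 -m jog '[{"dx":0,"dy":0,"dz":0.005,"rx":0,"ry":0,"rz":0,"claw":1}]'|f
python3 -m jog '[{"dx":0,"dy":0,"dz":0.004,"rx":0,"ry":0,"rz":0,"claw":1}]'|f
python3 -m jog '[{"dx":0,"dy":0,"dz":0.004,"rx":0,"ry":0,"rz":0,"claw":1}]'|f
python3 -m jog '[{"dx":0,"dy":0,"dz":0.004,"rx":0,"ry":0,"rz":0,"claw":1}]'|f
```

```text
tcp_pos: [0.52, 0.1522, 0.0829] contact_force: [3.4, -1.8, 5.0] grip_width: 0.048 
tcp_pos: [0.52, 0.1522, 0.0818] contact_force: [4.3, -2.0, 4.7] grip_width: 0.0478 
tcp_pos: [0.52, 0.1522, 0.081] contact_force: [4.3, -1.3, 4.5] grip_width: 0.0477 
tcp_pos: [0.5199, 0.1522, 0.0802] contact_force: [4.4, -1.1, 5.4] grip_width: 0.0481 
tcp_pos: [0.52, 0.1522, 0.0794] contact_force: [3.8, -1.1, 4.9] grip_width: 0.0476
```

```bash
python3 - <<'E'
# has the prong tip moved inward over the lid? front prongs: predicted tip v for closed lips
from plant import cams,ctrl
import cv2,numpy as np
s=ctrl.sense();im=cams.camera('wrist');cv2.imwrite('pics/w16.png',im[:,:,::-1])
h=cv2.cvtColor(im,cv2.COLOR_RGB2HSV);o=cv2.inRange(h,(5,170,60),(15,255,255))
k,l,st,ce=cv2.connectedComponentsWithStats(o[150:345,190:335])
print([(st[i]+[190,150,0,0,0]).tolist() for i in range(1,k) if st[i][4]>80])
dr=s['tcp_pos'][2]+.1427-.0956;X=.0655
print('closed tip v',189.8+309*(.9476*X-.3196*dr)/(.3196*X+.9476*dr),s['tcp_pos'][2],s['contact_force'])
E
```

```text
[[211, 182, 100, 47, 2316], [220, 305, 84, 40, 1292]]
closed tip v 237.2696362932431 0.07941595929949324 [ 3.77406422 -1.07740868  4.9262429 ]
```

The prong tips stand at v≈229 instead of the 237 expected when closed, so the lips are still parted around the white lid. I'll continue gently.

```bash
f(){ grep -E 'tcp_pos|contact|grip_w' | tr '\n' ' '; echo; }
cat > lips.py <<'E'
from plant import cams,ctrl
import cv2,numpy as np
s=ctrl.sense();im=cams.camera('wrist')
h=cv2.cvtColor(im,cv2.COLOR_RGB2HSV);o=cv2.inRange(h,(5,170,60),(15,255,255))
k,l,st,ce=cv2.connectedComponentsWithStats(o[150:345,190:335])
dr=s['tcp_pos'][2]+.1427-.0956;X=.0655
print('tip v',[int(st[i][1]+st[i][3]+150) for i in range(1,k) if st[i][4]>1500],'closed v',round(189.8+309*(.9476*X-.3196*dr)/(.3196*X+.9476*dr),1))
E
python3 -m jog '[{"dx":0,"dy":0,"dz":0.004,"rx":0,"ry":0,"rz":0,"claw":1}]'|f
python3 -m jog '[{"dx":0,"dy":0,"dz":0.004,"rx":0,"ry":0,"rz":0,"claw":1}]'|f
python3 lips.py
python3 -m jog '[{"dx":0,"dy":0,"dz":0.004,"rx":0,"ry":0,"rz":0,"claw":1}]'|f
python3 -m jog '[{"dx":0,"dy":0,"dz":0.004,"rx":0,"ry":0,"rz":0,"claw":1}]'|f
python3 lips.py
```

```text
tcp_pos: [0.52, 0.1522, 0.0787] contact_force: [4.1, -1.4, 4.3] grip_width: 0.0481 
tcp_pos: [0.52, 0.1522, 0.0779] contact_force: [4.7, -2.1, 5.4] grip_width: 0.048 
tip v [230] closed v 238.9
tcp_pos: [0.52, 0.1522, 0.0771] contact_force: [4.9, -2.0, 5.6] grip_width: 0.048 
tcp_pos: [0.52, 0.1522, 0.0763] contact_force: [3.8, -1.7, 5.1] grip_width: 0.0483 
tip v [232] closed v 240.5
```

```bash
f(){ grep -E 'tcp_pos|contact|grip_w' | tr '\n' ' '; echo; }
python3 -m jog '[{"dx":0,"dy":0,"dz":0.003,"rx":0,"ry":0,"rz":0,"claw":1}]'|f
python3 -m jog '[{"dx":0,"dy":0,"dz":0.003,"rx":0,"ry":0,"rz":0,"claw":1}]'|f
python3 lips.py
python3 -m jog '[{"dx":0,"dy":0,"dz":0.003,"rx":0,"ry":0,"rz":0,"claw":1}]'|f
python3 -m jog '[{"dx":0,"dy":0,"dz":0.003,"rx":0,"ry":0,"rz":0,"claw":1}]'|f
python3 lips.py
```

```text
tcp_pos: [0.52, 0.1522, 0.0757] contact_force: [4.1, -1.5, 5.2] grip_width: 0.0479 
tcp_pos: [0.5194, 0.1522, 0.0749] contact_force: [1.4, 0.2, 4.7] grip_width: 0.0476 
tip v [242] closed v 242.0
tcp_pos: [0.5192, 0.1523, 0.0743] contact_force: [3.1, -1.0, 4.7] grip_width: 0.048 
tcp_pos: [0.5193, 0.1523, 0.0737] contact_force: [1.0, -1.0, 4.3] grip_width: 0.0479 
tip v [244] closed v 243.4
```

The lips snapped in at TCP z≈0.0753, with the tips now at the closed position. Now tiny steps to feel the buffer.

```bash
f(){ grep -E 'tcp_pos|contact|grip_w' | tr '\n' ' '; echo; }
python3 -m jog '[{"dx":0,"dy":0,"dz":0.002,"rx":0,"ry":0,"rz":0,"claw":1}]'|f
python3 -m jog '[{"dx":0,"dy":0,"dz":0.002,"rx":0,"ry":0,"rz":0,"claw":1}]'|f
```

```text
tcp_pos: [0.5194, 0.1523, 0.0733] contact_force: [1.4, -0.2, 4.3] grip_width: 0.0479 
tcp_pos: [0.5194, 0.1523, 0.0729] contact_force: [1.7, -0.2, 4.5] grip_width: 0.0481
```

```bash
f(){ grep -E 'tcp_pos|contact|grip_w' | tr '\n' ' '; echo; }
python3 -m jog '[{"dx":0,"dy":0,"dz":0.002,"rx":0,"ry":0,"rz":0,"claw":1},{"dx":0,"dy":0,"dz":0,"rx":0,"ry":0,"rz":0,"claw":1}]'|f
```

```text
tcp_pos: [0.5194, 0.1523, 0.0726] contact_force: [1.0, -0.8, 5.1] grip_width: 0.0479
```

```bash
f(){ grep -E 'tcp_pos|contact|grip_w' | tr '\n' ' '; echo; }
python3 -m jog '[{"dx":0,"dy":0,"dz":0.002,"rx":0,"ry":0,"rz":0,"claw":1},{"dx":0,"dy":0,"dz":0,"rx":0,"ry":0,"rz":0,"claw":1}]'|f
```

```text
tcp_pos: [0.5194, 0.1523, 0.0725] contact_force: [-0.6, -1.2, 9.2] grip_width: 0.0479
```

The force jumped to 9 N with the TCP stalled, which is the buffer. I'll stop, ease up, open and retract.

```bash
f(){ grep -E 'time|tcp_pos|contact|grip_w' | tr '\n' ' '; echo; }
python3 -m jog '[{"dx":0,"dy":0,"dz":-0.006,"rx":0,"ry":0,"rz":0,"claw":1},{"dx":0,"dy":0,"dz":0,"rx":0,"ry":0,"rz":0,"claw":1}]'|f
python3 -m jog '[{"dx":0,"dy":0,"dz":0,"rx":0,"ry":0,"rz":0,"claw":-1},{"dx":0,"dy":0,"dz":0,"rx":0,"ry":0,"rz":0,"claw":-1},{"dx":0,"dy":0,"dz":0,"rx":0,"ry":0,"rz":0,"claw":-1},{"dx":0,"dy":0,"dz":0,"rx":0,"ry":0,"rz":0,"claw":-1},{"dx":0,"dy":0,"dz":0,"rx":0,"ry":0,"rz":0,"claw":-1}]'|f
python3 lips.py
python3 -m jog '[{"dx":0,"dy":0,"dz":-0.05,"rx":0,"ry":0,"rz":0,"claw":-1},{"dx":0,"dy":0,"dz":-0.2,"rx":0,"ry":0,"rz":0,"claw":-1},{"dx":0,"dy":0,"dz":-0.2,"rx":0,"ry":0,"rz":0,"claw":-1},{"dx":0,"dy":0,"dz":-0.2,"rx":0,"ry":0,"rz":0,"claw":-1},{"dx":0,"dy":0,"dz":0,"rx":0,"ry":0,"rz":0,"claw":-1}]'|f
python3 -m jog '[{"dx":0,"dy":0,"dz":-0.05,"rx":0,"ry":0,"rz":0,"claw":-1},{"dx":0,"dy":0,"dz":0,"rx":0,"ry":0,"rz":0,"claw":-1},{"dx":0,"dy":0,"dz":0,"rx":0,"ry":0,"rz":0,"claw":-1}]'|f
python3 - <<'E'
from plant import cams,ctrl
from h import *
im=cams.camera('wrist');c=cams.calibration('wrist');cv2.imwrite('pics/w20.png',im[:,:,::-1])
f=192/np.tan(np.radians(c['fovy']/2));T=np.array(c['cam_to_world'])
m=cv2.inRange(cv2.cvtColor(im,cv2.COLOR_RGB2HSV),(0,0,140),(180,25,255))
n,l,st,ce=cv2.connectedComponentsWithStats(m)
for i in range(1,n):
    if st[i][4]>150 and 200<ce[i][0]<320:
        p=onz(c,*ce[i],.091);print(st[i],ce[i].round(1),p.round(4),'width mm at .091',st[i][2]/f*((p-T[:3,3])@T[:3,2])*1000)
E
```

```text
time_s: 29.7 tcp_pos: [0.5194, 0.1523, 0.0735] contact_force: [1.8, -0.5, 5.1] grip_width: 0.0481 
time_s: 30.2 tcp_pos: [0.5197, 0.1523, 0.0733] contact_force: [0.0, -0.1, -0.1] grip_width: 0.0855 
tip v [244] closed v 243.8
time_s: 30.75 tcp_pos: [0.524, 0.153, 0.21] contact_force: [1.2, -0.8, -0.0] grip_width: 0.0855 
time_s: 31.05 tcp_pos: [0.5192, 0.1522, 0.2127] contact_force: [0.1, -0.1, -0.8] grip_width: 0.0854 
[ 234  160   55   52 2085] [261.4 185.6] [0.5166 0.1508 0.091 ] width mm at .091 49.08162677555975
[169 304 196  38 367] [265.6 322.1] [0.6609 0.1884 0.091 ] width mm at .091 204.89227648176808
```

The white lid sits centred and flat under the closed lips, at (0.5166,0.1508) and 49 mm wide on the lip plane. The gripper is clear and open, so I'm handing in.

```bash
python3 -c "
from plant import job
print(job.finish_job())"
```

```text
the job is handed in; nothing more can be done
None
```

Job handed in at about 31 s: the gold lid, then the white on top, are both held under the lips; I stopped pushing when the force jumped to 9 N at the buffer, and the other items were not touched.

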